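# Pack and close the sampling case

## Robot

A 7-joint arm with a two-finger parallel gripper is mounted at the origin on a cart in front of the work surface, level with it; the furniture and walls round the work are solid. World frame = base frame: x ahead of the robot, y to its left, z up, the work surface at z = 0. Lengths are in mm, angles in rad, forces in N, time in s.
With the tool pointing down it reaches from about 350 to 900 mm from the base axis. Payload 19.9 kg.
Tool frame: the origin (TCP) lies midway between the tips of the shut fingers; the grasp point (between the pads) lies 19 mm behind it (arm.tcp_to_grasp is the distance from the TCP to the grasp point, in mm); z points along the fingers, y is the line along which they close (so a half turn about z gives the same grasp; the last joint's range is limited). The gripper opens to 94 mm and grips with 3 to 60 N. Pads are 16 mm wide; open, the fingers measure 119 mm over their backs; the gripper's body (75 mm by 177 mm) begins 78 mm behind the grasp point.
Start: joints at [1.097, 0.417, -0.01, 1.614, 0.005, 1.111, -0.053], TCP at [261.555, -567.613, 174.725] pointing down, gripper open.
Joint ranges: [-2.81, 2.81], [-0.39, 2.02], [-1.27, 1.25], [0.06, 2.57], [-1.19, 4.33], [0.19, 2], [-2.82, 2.82]. Speed limits (rad/s): [1.89, 1.89, 2.39, 2.39, 3.01, 3.01, 3.01].

## Interface

Orientations are given as a 3x3 rotation matrix whose columns are the frame's x, y, z axes.
In Python, from bench import arm gives the robot as it stands.
- The arm moves only by the tool drive_tool, never from a script. Its argument "moves" is a list that holds one entry, the list of rows, each a list of 7 numbers: the shift along the world's x, y, z each as a share of 0.5 m, from -1 to 1, then the turn, a rotation vector about the world's x, y, z each as a share of 60 degrees, from -1 to 1, then the closure, from -1 (fully open) to 1 (shut), so that 0 is half open. In form: [[[dx, dy, dz, rx, ry, rz, claw], ...]]. A call has 1 to 20 rows; each row is the pose to reach, as a shift and turn from the pose commanded when the call began; what a row does not reach only later rows make up. A row lasts 1/10 s, in which the tool goes at most 50 mm and 8.59 degrees, less where a joint would pass 70% of its speed; a pose out of reach is approached as far as the arm can. A call with a number of a shift or a turn outside -1 to 1 is refused whole. A call with a gripper value outside its range is refused whole. The fingers move at their own pace and stop on an object; the grip force is fixed at half the most. Time passes only in rows, so rows that repeat a pose let the fingers close. It gives the time, the measured TCP pose, the force, the opening and the grip force at its end, in the units of the state.
- arm.state(): the state, without advancing time (a new reading comes with each control period).
- arm.snapshot(name): name is "side" or "top"; returns a dict with "image" (480x640x3 uint8, blue, green, red), "depth" (480x640 float32, mm along the optical axis (not along the pixel's ray), 0 where there is no reading), "camera_matrix" (3x3 intrinsics, pixels), "k1" (the pictures are not rectified: a ray, as slopes to the right and down, at radius r is drawn at 1 + k1 r^2 times it, then the intrinsics apply), "pose" (4x4, takes a point from camera to world coordinates). Camera axes: x right, y up, looking along -z (the intrinsics and any distortion apply to the point x, -y, -z); pixel columns grow to the right and rows downward; lengths in mm; the calibration is good to about 2 mm. A picture is of the moment at which its call begins.
- arm.finish_job(): hands the job in; it is judged then, once.
The state is a dict: "time": time; "joints": joint angles; "joint_velocities": joint speeds; "tau": joint torques, N m; "tcp_pos": TCP position; "tool_rot": TCP orientation; "ft_force": force on the tool from outside, world axes, zero at the start; "ft_torque": the same for the moment, N m; "opening": opening from 0.0 (shut) to 1.0 (fully open); "finger_force": force on a finger pad.
Only numpy, scipy, OpenCV 4.12 (cv2) and the standard library are available. Lean on these libraries where they do the work, as an engineer would, in place of code of your own. Each camera call takes 0.05 s, during which the arm holds its last target. There are 200 camera calls.

## Task

Get the sampling case ready to go: lay the two syringes from the bench and the tweezers, which were tossed in crooked across the foam, each down into the foam pocket that fits it. Once nothing stands above the rim, close the lid fully without ever pressing it onto a tool, and slide the front catch fully home over the lid's lug. Leave the vials, the dropper bottle and the beaker standing where they are.

Things in the scene. Friction and masses are not known exactly. Their poses are not given: they have to be found in the camera images.
- case: grey instrument case fixed on the bench, 168 (x) x 170 (y) mm, rim 44 mm above the bench, walls 4 mm. Origin: centre of its underside; x from front (catch) to hinge, y along the hinge. Grey foam insert with dark pocket floors, top 2 mm below the rim, with 3 pockets along y; a finger well (y -36 to +36 mm, floor 12 mm above the bench) crosses them all so that fingers can reach down beside a tool
- pocket_narrow (a point): middle of the seat (pocket floor) of the front pocket: 16 mm wide, 128 mm long, seat 28 mm above the bench, at x = -50 mm of the case; for the tweezers. Axes as the case's
- pocket_short (a point): middle of the seat of the middle pocket: 20 mm wide, 127 mm long, seat 22 mm above the bench, at x = -6 mm of the case; for the small syringe. Axes as the case's
- pocket_long (a point): middle of the seat of the back pocket: 24 mm wide, 147 mm long, seat 18 mm above the bench, at x = +38 mm of the case; for the large syringe. Axes as the case's
- lid_angle (a joint): angle of the lid: 0 shut on the rim, grows as it opens, 1.75 to 1.95 rad (leaning back past upright) at the start. A stiff hinge: the lid stays where it is left and must be pushed all the way down (about 2 N at its front edge)
- lid_hinge (a point): middle of the hinge line, at the back rim of the case, 84 mm behind the case's origin, 44 mm above the bench
- lid_edge (a point): middle of the lid's free (front) edge, half-way through its thickness. A lug 24 mm wide and 4 mm thick stands 9 mm out from this edge
- catch (a joint): travel of the catch on the case's front wall: 0 open (0 to 3 mm at the start), slides towards the case's -y, 0.021 m = fully home, its hook over the lid's lug. Takes about 1.5 N; stays where it is left; slid home while the lid is still up, its hook blocks the lug and the lid cannot shut
- catch_thumb (a point): middle of the catch's black thumb piece, 8 mm wide (y), 17 mm deep (x), 22 mm high, 38 mm above the bench, 105 mm in front of the case's origin; push it sideways towards the case's -y. The catch's body behind it reaches 10 mm to either side and begins 7 mm from this point towards the case
- syringe_large: plastic syringe lying on the bench, 141 mm long, barrel 19 mm thick. Origin: under its middle; y along its length, nozzle at -y, plunger at +y; the barrel runs from -70 to +24 mm, the 28 mm wide finger flange is at +24 to +26 mm, the balance point at about -14 mm
- large_axis (a point): the middle of the large syringe on its long axis, 9.5 mm above its underside
- syringe_small: plastic syringe lying on the bench, 121 mm long, barrel 16 mm thick. Origin: under its middle; y along its length, nozzle at -y, plunger at +y; the barrel runs from -60 to +28 mm, the 28 mm wide finger flange is at +28 to +31 mm, the balance point at about -8 mm
- small_axis (a point): the middle of the small syringe on its long axis, 8 mm above its underside
- tweezers: steel tweezers, 122 mm long (y), 12 mm wide, 8 mm high, lying flat but crooked across the top of the foam in the open case, 6 mm proud of the rim. Origin: under their middle; tips at -y
- tweezers_mid (a point): the middle of the tweezers, 4 mm above their underside
- vial_1: sample vial with white cap, 25 mm across, 48 mm high, standing beside the large syringe; leave it. Origin: centre of its foot
- vial_2: sample vial with white cap, 25 mm across, 48 mm high, standing beside the small syringe; leave it. Origin: centre of its foot
- reagent_bottle: dropper bottle, 36 mm across, 84 mm high, standing beside the large syringe; leave it. Origin: centre of its foot
- small_beaker: glass beaker, 38 mm across, 48 mm high, standing beside the small syringe; leave it. Origin: centre of its foot
- lid: the lid: a flat plate 168 mm deep, 170 mm wide, 12 mm thick. Origin on the hinge line in the plane of its underside; its own -x runs to the free edge, +z is its outer face
Not all that is in view belongs to the job. What is shaped like the syringe_small but purple is not meant.

How it is judged:
By the outcome, as a careful person would: the job done as asked, in the order asked, and still so for the second after the job is handed in, with the robot touching nothing.
It also fails if it takes over 72 s, if anything falls off the work surface, if the arm or the gripper's body presses on something with over 40 N, if the wrist force passes 120 N, or if a joint passes its speed limit or range.

## Working session

There is one attempt and no reset: what is moved stays moved. The work goes in short steps, Python scripts to look and compute and a tool call to move; the robot and the scene stay as the last step left them, time stands still between calls to the robot, and variables do not carry over. Pictures are saved under pics/ and viewed, at most 10 in all, crops included, and the job is handed in when it is done.

Besides the shell and the picture viewer there is one more tool, called after ">>>" in YAML: its name, and indented under it one key for each argument. drive_tool: Moves the arm, as the interface text tells. Shift numbers are shares of 0.5 m and turn numbers shares of 60 degrees, none past 1 either way. Its arguments: {"type":"object","properties":{"moves":{"type":"array","items":{"type":"array","items":{"type":"array","items":{"type":"number"}}}}},"required":["moves"]}

```bash
mkdir -p pics; ls
cat > h.py <<'E'
import numpy as np, cv2
from bench import arm
def snap(n):
    s=arm.snapshot(n); np.savez(f'{n}.npz',**{k:v for k,v in s.items()}); return s
def load(n): return dict(np.load(f'{n}.npz'))
def ray(s,u,v):
    K=np.array(s['camera_matrix']);k=float(s['k1'])
    D=np.array([k,0,0,0,0.]) 
    p=cv2.undistortPoints(np.array([[[u,v]]],float),K,D)[0,0]
    P=np.array(s['pose']); d=P[:3,:3]@np.array([p[0],-p[1],-1]); return P[:3,3],d
def onz(s,u,v,z):
    o,d=ray(s,u,v); return o+d*(z-o[2])/d[2]
def dep(s,u,v):
    o,d=ray(s,u,v); return o+d*float(s['depth'][int(round(v)),int(round(u))])
def cloud(s):
    K=np.array(s['camera_matrix']);D=np.array([float(s['k1']),0,0,0,0.])
    h,w=s['depth'].shape; uu,vv=np.meshgrid(np.arange(w),np.arange(h))
    p=cv2.undistortPoints(np.stack([uu,vv],-1).reshape(-1,1,2).astype(float),K,D).reshape(h,w,2)
    d=np.stack([p[...,0],-p[...,1],-np.ones((h,w))],-1); P=np.array(s['pose'])
    return P[:3,3]+(d@P[:3,:3].T)*s['depth'][...,None]
E
python3 - <<'E'
from h import *
for n in('top','side'):
    s=snap(n); cv2.imwrite(f'pics/{n}0.png',s['image']); print(n,np.array(s['pose']).round(2).tolist(),s['camera_matrix'],s['k1'])
print(arm.state())
E
```

```text
pics
top [[-0.03, 1.0, -0.08, 428.38], [-1.0, -0.03, 0.0, 17.63], [0.0, 0.08, 1.0, 1116.85], [0.0, 0.0, 0.0, 1.0]] [[433.39061062   0.         322.19233486]
 [  0.         433.39061062 243.10257483]
 [  0.           0.           1.        ]] 0.00854913574386862
side [[-0.92, 0.18, -0.35, 47.09], [-0.39, -0.44, 0.81, 1082.68], [-0.01, 0.88, 0.48, 730.63], [0.0, 0.0, 0.0, 1.0]] [[619.00533413   0.         321.42276924]
 [  0.         619.00533413 241.46539914]
 [  0.           0.           1.        ]] -0.14417646639571335
{'time': 0.1, 'joints': array([ 1.097477  ,  0.41789404, -0.01027542,  1.61411225,  0.00469698,
        1.11068949, -0.05300108]), 'joint_velocities': array([-0.00109033, -0.00049696,  0.00069521, -0.00153346,  0.00039346,
       -0.00198197,  0.0019334 ]), 'tau': array([ 8.43571815e-04, -8.52584553e+01,  6.39072731e-01, -4.26693857e+01,
       -4.89708956e-02,  1.63696369e-02,  5.23823348e-05]), 'tcp_pos': array([ 261.39585878, -567.30566341,  174.20134839]), 'tool_rot': array([[ 9.08214022e-01,  4.18505680e-01, -5.34965386e-04],
       [ 4.18506012e-01, -9.08213542e-01,  9.37997643e-04],
       [-9.33054671e-05, -1.07578884e-03, -9.99999417e-01]]), 'ft_force': array([0.19305502, 0.26976791, 0.9523265 ]), 'ft_torque': array([-0.02516982, -0.07918312,  0.04910378]), 'finger_force': 0.0, 'opening': 0.9985759425363695}
```

View pics/top0.png

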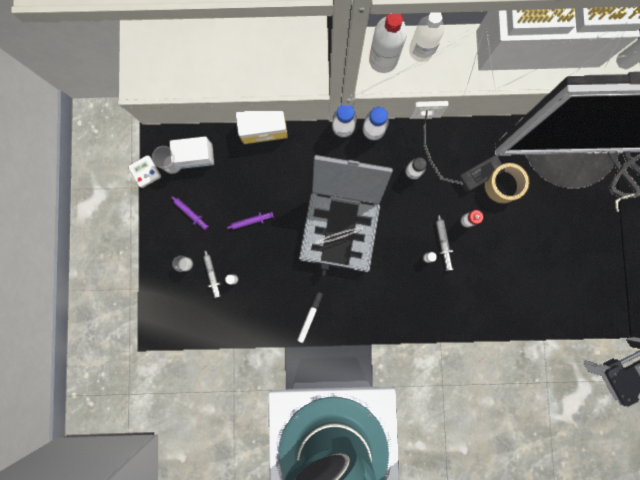

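View pics/side0.png

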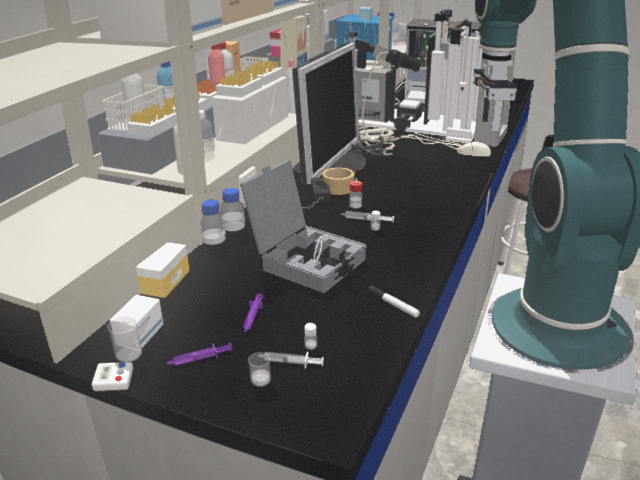

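The top view shows the case around (340,235) with the tweezers across it at (340,237). The large syringe is at (445,243), with its vial at (430,257) and bottle at (473,218). The small syringe is at (211,274), with the beaker at (182,264) and a vial at (231,280). The purple decoys are at (190,212) and (250,220). The side view shows the same items: small syringe at (290,360), large at (368,217).

Run:
```python
from h import *
t=load('top'); C=cloud(t); im=t['image'].astype(int)
Z=C[...,2]
print('bench z',np.median(Z[290:310,200:260]),np.std(Z[290:310,200:260]))
def box(m,name):
    P=C[m][:,:2].astype(np.float32)
    r=cv2.minAreaRect(P); print(name,m.sum(),np.round(r[0],1),np.round(r[1],1),round(r[2],1),'zmed/max',np.median(Z[m]).round(1),Z[m].max().round(1))
roi=np.zeros(Z.shape,bool); roi[185:285,290:390]=1
m=roi&(Z>36)&(Z<49); box(m,'rim')
P=C[m]; 
# gray bright mask on bench, syringes
bright=im.min(-1)>60
for n,(a,b,c,d) in dict(large=(212,275,425,470),small=(245,302,170,245)).items():
    q=np.zeros(Z.shape,bool); q[a:b,c:d]=1
    k,l,st,ce=cv2.connectedComponentsWithStats(((bright)&q).astype(np.uint8))
    for i in range(1,k):
        if st[i,4]>15: print(st[i]); box(l==i,n)
for n,(a,b,c,d) in dict(A=(190,280,290,400)).items():
    pass
big=cv2.resize(t['image'][150:290,290:400],None,fx=5,fy=5,interpolation=cv2.INTER_CUBIC)[:,:]
s=load('side')
b2=cv2.resize(s['image'][155:295,235:375],None,fx=4,fy=4,interpolation=cv2.INTER_CUBIC)
top=cv2.resize(t['image'][180:290,290:390],None,fx=4,fy=4,interpolation=cv2.INTER_CUBIC)
c1=np.zeros((560,400,3),np.uint8); c1[:440]=top
cv2.imwrite('pics/c1.png',np.hstack([c1[:, :240+0] if 0 else cv2.resize(c1,(240*1,336)) if 0 else c1, b2])[:, :960] if 0 else cv2.resize(np.hstack([c1,b2]),(800,467)))
```

```text
bench z 0.4038808723262264 45.61578454312914
rim 2408 [531.4 -27.5] [175.1 201.1] 78.6 zmed/max 42.3 48.9
[460 212  10  16 106]
large 106 [ 493.4 -180.6] [ 34.8 415.8] 22.9 zmed/max 29.1 1116.9
[436 215  18  56 449]
large 449 [ 445.6 -170.1] [140.7 349.7] 27.2 zmed/max 14.1 1116.9
[425 251  12  12 120]
large 120 [ 477.4 -260.7] [26.8 36.3] 12.4 zmed/max 42.9 51.5
[203 250  18  48 359]
small 359 [416.4 183. ] [312.5 111.1] 74.6 zmed/max 12.5 1116.9
[172 255  22  17 284]
small 284 [464.9 209.4] [388.2  41.2] 85.3 zmed/max 17.4 1116.9
[225 274  14  11 131]
small 131 [434.6 248.8] [36.  25.6] 89.2 zmed/max 41.0 53.3
[170 297   8   5  20]
small 20 [404.8 212.7] [  9.2 392.9] 5.5 zmed/max 0.4 1116.9
```

View pics/c1.png

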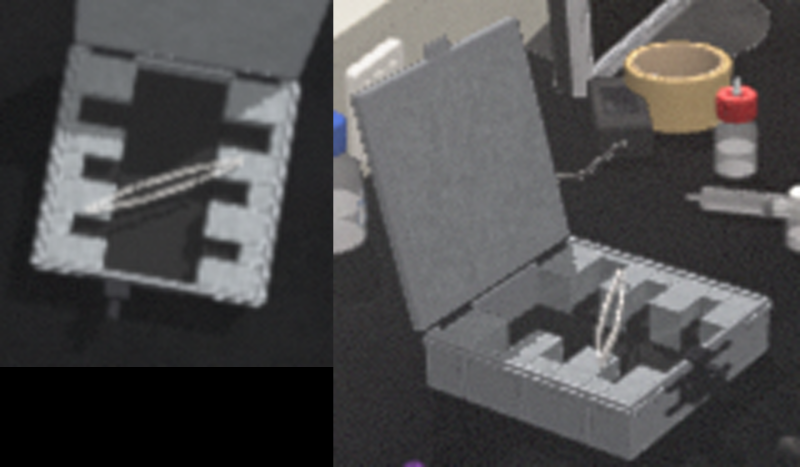

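```bash
cat > m.py <<'E'
from h import *
def castmask(s,m,z):
    v,u=np.nonzero(m); return np.array([onz(s,a,b,z)[:2] for a,b in zip(u,v)],np.float32)
def comp(m,seed):
    k,l,st,c=cv2.connectedComponentsWithStats(m.astype(np.uint8)); 
    v,u=np.nonzero(l); i=np.argmin((v-seed[1])**2+(u-seed[0])**2); return l==l[v[i],u[i]]
if __name__=='__main__':
    t=load('top');s=load('side');T=cloud(t);S=cloud(s)
    T[t['depth']<=0]=np.nan; S[s['depth']<=0]=np.nan
    g=t['image'].min(-1)>55; gs=s['image'].min(-1)>75
    cm=comp(g,(310,250)) ; v,u=np.nonzero(cm); print('case comp',u.min(),u.max(),v.min(),v.max())
    def line(px):
        q=np.array([onz(t,a,b,44)[:2] for a,b in px],np.float32)
        l=cv2.fitLine(q,cv2.DIST_HUBER,0,.01,.01).ravel(); n=np.array([-l[1],l[0]]); return l, np.abs((q-l[2:])@n).mean()
    L=[(u[v==r].min()-.5,r) for r in range(210,255)]; R=[(u[v==r].max()+.5,r) for r in range(212,262)]
    F=[(c,v[u==c].max()+.5) for c in list(range(306,318))+list(range(334,366))]
    for n,q in(('L',L),('R',R),('F',F)):
        l,e=line(q); print(n,l.round(3),'deg',np.degrees(np.arctan2(l[1],l[0])).round(2),e.round(2))
    for n,cl in(('top',T),('side',S)):
        P=cl.reshape(-1,3); P=P[np.isfinite(P).all(1)]
        c=P[(P[:,0]>440)&(P[:,0]<640)&(P[:,1]>-130)&(P[:,1]<90)&(P[:,2]>40)&(P[:,2]<46)]
        print(n,'rim z',np.median(c[:,2]),c.min(0),c.max(0))
        c=P[(P[:,0]>600)&(P[:,0]<720)&(P[:,1]>-120)&(P[:,1]<90)&(P[:,2]>70)&(P[:,2]<200)]
        m=c.mean(0);_,_,V=np.linalg.svd(c-m,full_matrices=False); print(n,'lid',len(c),m.round(1),V[2].round(3),'rms',((c-m)@V[2]).std())
        c=P[(P[:,0]>400)&(P[:,0]<470)&(P[:,1]>-60)&(P[:,1]<90)&(P[:,2]>30)&(P[:,2]<60)]
        b=c[(c[:,2]>46)]; print(n,'thumb',len(b),b.mean(0).round(1) if len(b) else '',np.percentile(b,[3,97],axis=0).round(1).tolist() if len(b) else '')
    for n,(a,b,sa,z) in dict(large=((444,245),(360,216),141,9.5),small=((211,274),(290,360),121,8)).items() if 0 else []: pass
    def rep(n,s,m,z):
        q=castmask(s,m,z); r=cv2.minAreaRect(q); d=cv2.fitLine(q,cv2.DIST_L2,0,.01,.01).ravel()
        al=(q-d[2:])@d[:2]; lo,hi=al.min(),al.max(); w=(q-d[2:])@np.array([-d[1],d[0]])
        ends=[(d[2:]+d[:2]*x).round(1).tolist() for x in(lo,hi)]
        wid=[round(float(np.ptp(w[(al>=x)&(al<x+12)])),1) for x in np.linspace(lo,hi-12,9)]
        print(n,len(q),'rect',np.round(r[0],1),np.round(r[1],1),'ends',ends,'deg',np.degrees(np.arctan2(d[1],d[0])).round(1),'w',wid)
    rep('large top',t,comp(g,(444,240)),9.5); rep('small top',t,comp(g,(210,270)),8)
    rep('large side',s,comp(gs,(352,216)),9.5); rep('small side',s,comp(gs,(300,359)),8)
    hs=cv2.cvtColor(t['image'],cv2.COLOR_BGR2HSV)
    for n,(u0,v0) in dict(vial_l=(430,257),bottle=(473,218),vial_s=(231,280),beaker=(182,264)).items():
        c=T[v0-14:v0+14,u0-14:u0+14].reshape(-1,3); c=c[np.isfinite(c).all(1)]; c=c[c[:,2]>35]
        print(n,len(c),np.nanmedian(c,0).round(1),np.percentile(c,[5,95],axis=0).round(1).tolist())
    for n,c,b in(('top',t,(225,250,312,368)),('side',s,(230,275,312,330))):
        im=c['image'].astype(int);m=np.zeros(im.shape[:2],bool);m[b[0]:b[1],b[2]:b[3]]=1
        w=(im[...,2]-im[...,0]>8)&(im.min(-1)>110)&m
        print(n,w.sum()); w.sum()>10 and rep('tweez '+n,c,w,46)
E
python3 m.py
```

```text
case comp 299 392 155 272
L [ 9.79000e-01 -2.03000e-01  5.46024e+02  6.11890e+01] deg -11.72 0.62
R [ 9.79000e-01 -2.06000e-01  5.29622e+02 -1.17779e+02] deg -11.87 0.63
F [ 2.04000e-01  9.79000e-01  4.56625e+02 -2.75050e+01] deg 78.22 1.05
top rim z 42.545847944355046 [ 444.87562799 -127.79548795   40.00122609] [638.40794107  70.66741687  45.96092026]
top lid 1865 [652.1 -44.5 139.1] [-0.948  0.194  0.251] rms 0.8754482217261416
top thumb 62 [454.1   7.8  53.1] [[437.7, -40.1, 46.6], [465.5, 17.2, 58.5]]
side rim z 43.54315763770359 [ 441.27009929 -129.72368779   40.00376694] [639.87717766  74.23039221  45.99964885]
side lid 2860 [654.7 -37.4 135.4] [-0.946  0.203  0.252] rms 2.338782888057983
side thumb 83 [455.    6.9  52.2] [[438.7, -41.6, 46.3], [467.2, 20.4, 58.6]]
large top 460 rect [ 512.9 -300.7] [144.2  34.1] ends [[440.79998779296875, -308.6000061035156], [584.2000122070312, -286.8999938964844]] deg 8.6 w [18.6, 18.1, 24.7, 31.7, 22.2, 21.7, 21.7, 21.8, 8.1]
small top 374 rect [448.5 303.6] [126.2  33.4] ends [[388.70001220703125, 284.70001220703125], [510.8999938964844, 3
[... 752 characters left out ...]
, 347.4, 36.7], [492.1, 381.9, 51.3]]
top 0
side 20Traceback (most recent call last):
  File "m.py", line 43, in <module>
    print(n,w.sum()); w.sum()>10 and rep('tweez '+n,c,w,46)
                                     ~~~^^^^^^^^^^^^^^^^^^^
  File "m.py", line 32, in rep
    wid=[round(float(np.ptp(w[(al>=x)&(al<x+12)])),1) for x in np.linspace(lo,hi-12,9)]
                     ~~~~~~^^^^^^^^^^^^^^^^^^^^^^
    return _methods._ptp(a, axis=axis, out=out, **kwargs)
           ~~~~~~~~~~~~~^^^^^^^^^^^^^^^^^^^^^^^^^^^^^^^^^
    umr_maximum(a, axis, None, out, keepdims),
    ~~~~~~~~~~~^^^^^^^^^^^^^^^^^^^^^^^^^^^^^^
ValueError: zero-size array to reduction operation maximum which has no identity
```

```bash
cat > m2.py <<'E'
from m import *
t=load('top');s=load('side')
a=np.radians(-11.8); X=np.array([np.cos(a),np.sin(a)]); Y=np.array([-X[1],X[0]]); C=539*X+82.3*Y
print('C',C.round(1))
for n,c in(('top',t),('side',s)):
    P=cloud(c); ok=c['depth']>0
    loc=np.stack([(P[...,:2]-C)@X,(P[...,:2]-C)@Y],-1); Z=P[...,2]
    inn=ok&(abs(loc[...,0])<78)&(abs(loc[...,1])<79)
    m=inn&(Z>46)&(Z<60)&(loc[...,0]<60); print(n,'proud px',m.sum())
    q=loc[m]; 
    if len(q)>8:
        r=cv2.minAreaRect(q.astype(np.float32)); print('  loc rect',np.round(r,1) if 0 else r,'mean',q.mean(0).round(1),np.median(Z[m]).round(1))
    im=c['image'].astype(int).min(-1)
    for th in(140,160,180):
        b=inn&(im>th)&(loc[...,0]<50)&(abs(loc[...,0])<70)
        k,l,st,ce=cv2.connectedComponentsWithStats(b.astype(np.uint8))
        if k>1:
            i=1+np.argmax(st[1:,4]); q=castmask(c,l==i,47); L=np.stack([(q-C)@X,(q-C)@Y],-1).astype(np.float32)
            print('  th',th,st[i,4],cv2.minAreaRect(L),'extremes y',L[L[:,1].argmin()].round(1),L[L[:,1].argmax()].round(1))
    m=ok&(loc[...,0]<-93)&(loc[...,0]>-118)&(abs(loc[...,1])<50)&(Z>30)
    if m.sum(): print('  thumb',m.sum(),np.median(loc[m],0).round(1),np.percentile(loc[m],[5,95],axis=0).round(1).tolist(),np.median(Z[m]))
g=t['image'].min(-1)>55
for n,seed,z,e in(('large',(444,240),9.5,(50,125)),('small',(210,270),8,(45,105))):
    q=castmask(t,comp(g,seed),z); d=cv2.fitLine(q,2,0,.01,.01).ravel(); d=d if d[0]>0 else d*np.array([-1,-1,1,1])
    for _ in range(2):
        al=(q-d[2:])@d[:2]; lo,hi=al.min(),al.max(); b=q[(al>lo+e[0])&(al<lo+e[1])]
        d=cv2.fitLine(b,2,0,.01,.01).ravel(); d=d if d[0]>0 else d*np.array([-1,-1,1,1])
    al=(q-d[2:])@d[:2]; mid=d[2:]+d[:2]*(al.min()+al.max())/2
    print(n,'deg',np.degrees(np.arctan2(d[1],d[0])).round(2),'mid',mid.round(1),'len',np.ptp(al).round(1))
E
python3 m2.py
```

```text
C [544.4 -29.7]
top proud px 86
  loc rect ((-11.57412338256836, -1.536285400390625), (130.8363037109375, 155.51634216308594), 3.048811912536621) mean [-13.4   5.9] 49.6
  th 140 509 ((-10.962841033935547, -56.36103820800781), (118.11898040771484, 44.84349822998047), 0.2759861946105957) extremes y [  0.1 -78.7] [ 12.2 -33.8]
  th 160 424 ((-18.86870574951172, -56.86676788330078), (102.23452758789062, 43.68564987182617), 0.7418798804283142) extremes y [-42.9 -78.5] [  7.3 -34.7]
  th 180 33 ((-31.794404983520508, 46.09690856933594), (9.653491973876953, 21.6486873626709), 24.304100036621094) extremes y [-25.9  37.5] [-34.4  56.2]
  thumb 42 [-100.3   20.9] [[-113.1, 14.8], [-94.0, 27.6]] 50.209837449810266
side proud px 122
  loc rect ((-6.187583923339844, -0.18051910400390625), (156.4671173095703, 131.83419799804688), 89.7607650756836) mean [-16.3  -1.3] 47.3
  th 140 613 ((-22.4222412109375, 3.5335769653320312), (105.98550415039062, 159.29583740234375), 1.838903546333313) extremes y [-28.5 -76.4] [-40.6  82.6]
  th 160 258 ((-21.360469818115234, -36.920955657958984), (104.18000793457031, 75.90650939941406), 0.4776485562324524) extremes y [-70.1 -75.3] [-14.7   1.1]
  th 180 8 ((21.549509048461914, -45.94083023071289), (3.0709521770477295, 24.850479125976562), 26.01930809020996) extremes y [ 26.3 -57.4] [ 16.1 -34.8]
  thumb 118 [-101.3   24.2] [[-112.4, 17.0], [-94.4, 31.1]] 44.689561607351436
large deg 8.67 mid [ 512.5 -297.7] len 145.0
small deg 14.29 mid [449.8 300.3] len 126.2
```

Run:
```python
from m import *
t=load('top');s=load('side')
a=np.radians(-11.8); X=np.array([np.cos(a),np.sin(a)]); Y=np.array([-X[1],X[0]]); C=np.array([544.4,-29.7])
for n,c in(('top',t),('side',s)):
    im=c['image'].astype(int); H,W=im.shape[:2]
    z0=46 
    uu=[(u,v) for v in range(200,300) for u in range(250,400)]
    q=np.array([onz(c,u,v,z0)[:2] for u,v in uu]); L=np.stack([(q-C)@X,(q-C)@Y],-1)
    b=np.array([im[v,u].min() for u,v in uu])
    m=(abs(L[:,1])<28)&(b>105)&(abs(L[:,0]+4)<32)
    if n=='side': 
        h=np.array([int(im[v,u,2]-im[v,u,0]) for u,v in uu]); m=(b>120)&(h>=4)&(abs(L[:,0]+5)<45)&(abs(L[:,1])<70)
    P=L[m].astype(np.float32); d=cv2.fitLine(P,cv2.DIST_HUBER,0,.01,.01).ravel()
    if d[1]<0:d[:2]*=-1
    print(n,m.sum(),d.round(3),'tilt from case y deg',np.degrees(np.arctan2(d[0],d[1])).round(1))
    r=(L-d[2:])@np.array([d[1],-d[0]]); al=(L-d[2:])@d[:2]
    # brightness profile along axis minus side background
    for x in range(-84,85,6):
        k=(abs(al-x)<3); on=b[k&(abs(r)<4)]; off=b[k&(abs(r)>9)&(abs(r)<15)]
        print(x,on.mean().round(),off.mean().round(),end=' | ')
    print()
```

```text
top 95 [-0.583  0.812 -7.942 -0.293] tilt from case y deg -35.7
-84 60.0 135.0 | -78 41.0 98.0 | -72 45.0 110.0 | -66 69.0 110.0 | -60 123.0 121.0 | -54 163.0 102.0 | -48 177.0 104.0 | -42 118.0 94.0 | -36 94.0 74.0 | -30 107.0 57.0 | -24 119.0 54.0 | -18 106.0 59.0 | -12 98.0 56.0 | -6 104.0 50.0 | 0 103.0 49.0 | 6 98.0 48.0 | 12 84.0 54.0 | 18 84.0 61.0 | 24 99.0 65.0 | 30 113.0 69.0 | 36 120.0 92.0 | 42 122.0 115.0 | 48 145.0 107.0 | 54 135.0 121.0 | 60 79.0 120.0 | 66 46.0 127.0 | 72 47.0 166.0 | 78 108.0 170.0 | 84 174.0 170.0 | 
side 78 [-0.504  0.863 -5.02  -4.149] tilt from case y deg -30.3
-84 149.0 133.0 | -78 155.0 116.0 | -72 100.0 151.0 | -66 145.0 122.0 | -60 178.0 126.0 | -54 179.0 144.0 | -48 174.0 146.0 | -42 177.0 136.0 | -36 167.0 93.0 | -30 128.0 87.0 | -24 118.0 86.0 | -18 128.0 92.0 | -12 126.0 70.0 | -6 115.0 84.0 | 0 105.0 80.0 | 6 120.0 53.0 | 12 116.0 58.0 | 18 105.0 65.0 | 24 98.0 53.0 | 30 120.0 49.0 | 36 132.0 53.0 | 42 143.0 91.0 | 48 159.0 120.0 | 54 166.0 102.0 | 60 152.0 140.0 | 66 155.0 101.0 | 72 134.0 146.0 | 78 122.0 135.0 | 84 160.0 135.0 |
```

>>> drive_tool:
  moves:
    - [[0.5, 1.0, 0, 0, 0, 1.0, 0.3], [0.5, 1.0, 0, 0, 0, 1.0, 0.3], [0.5, 1.0, 0, 0, 0, 1.0, 0.3], [0.5, 1.0, 0, 0, 0, 1.0, 0.3], [0.5, 1.0, 0, 0, 0, 1.0, 0.3], [0.5, 1.0, 0, 0, 0, 1.0, 0.3], [0.5, 1.0, 0, 0, 0, 1.0, 0.3], [0.5, 1.0, 0, 0, 0, 1.0, 0.3], [0.5, 1.0, 0, 0, 0, 1.0, 0.3], [0.5, 1.0, 0, 0, 0, 1.0, 0.3], [0.5, 1.0, 0, 0, 0, 1.0, 0.3], [0.5, 1.0, 0, 0, 0, 1.0, 0.3], [0.5, 1.0, 0, 0, 0, 1.0, 0.3], [0.5, 1.0, 0, 0, 0, 1.0, 0.3]]

```text
time: 1.5
tcp_pos: [511.0, -68.8, 174.4]
tool_rot: [[0.093, 0.996, -0.001], [0.996, -0.093, -0.0], [-0.0, -0.001, -1.0]]
ft_force: [-0.1, -0.6, -0.1]
opening: 0.354
finger_force: 0.0
```

>>> drive_tool:
  moves:
    - [[0.056, 0.076, -0.1, 0, 0, 0.41, 0.3], [0.056, 0.076, -0.1, 0, 0, 0.41, 0.3], [0.056, 0.076, -0.1, 0, 0, 0.41, 0.3], [0.056, 0.076, -0.15, 0, 0, 0.41, 0.3], [0.056, 0.076, -0.22, 0, 0, 0.41, 0.3], [0.056, 0.076, -0.25, 0, 0, 0.41, 0.3], [0.056, 0.076, -0.275, 0, 0, 0.41, 0.3], [0.056, 0.076, -0.275, 0, 0, 0.41, 0.3], [0.056, 0.076, -0.275, 0, 0, 0.41, 1], [0.056, 0.076, -0.275, 0, 0, 0.41, 1], [0.056, 0.076, -0.275, 0, 0, 0.41, 1], [0.056, 0.076, -0.275, 0, 0, 0.41, 1], [0.056, 0.076, -0.275, 0, 0, 0.41, 1], [0.056, 0.076, -0.275, 0, 0, 0.41, 1]]

```text
time: 2.9
tcp_pos: [539.6, -29.6, 37.3]
tool_rot: [[-0.331, 0.944, 0.0], [0.944, 0.331, -0.0], [-0.0, 0.0, -1.0]]
ft_force: [0.6, 0.1, 1.0]
opening: 0.003
finger_force: 0.0
```

Run:
```python
from m import *
s=snap('side');t=snap('top'); print(arm.state()['opening'])
b=cv2.resize(s['image'][175:285,240:370],None,fx=4,fy=4,interpolation=cv2.INTER_CUBIC)
c=cv2.resize(t['image'][185:280,295:365],None,fx=4,fy=4,interpolation=cv2.INTER_CUBIC); c=cv2.copyMakeBorder(c,0,60,0,0,0)
cv2.imwrite('pics/c2.png',np.hstack([b,c]))
```

```text
0.0024493050406683803
```

View pics/c2.png

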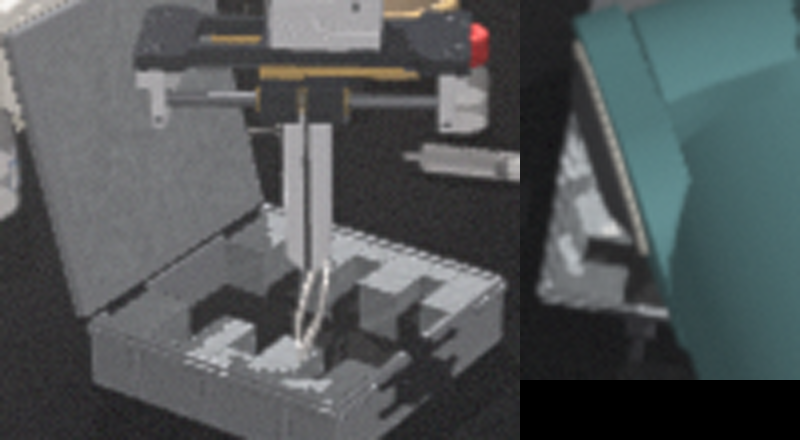

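```bash
cat >> h.py <<'E'
def proj(s,p):
    P=np.linalg.inv(np.array(s['pose'])); c=P[:3,:3]@np.array(p,float)+P[:3,3]; x,y=c[0]/-c[2],c[1]/c[2]
    y=-c[1]/-c[2]; r=x*x+y*y; f=1+float(s['k1'])*r; K=np.array(s['camera_matrix'])
    return np.array([K[0,0]*x*f+K[0,2],K[1,1]*y*f+K[1,2]])
E
python3 - <<'E'
from m import *
s=load('side');t=load('top')
print('tcp px side',proj(s,[539.6,-29.6,37.3]),'grasp',proj(s,[539.6,-29.6,56.3]))
im=s['image'].astype(int)
S=cloud(s)
for v in range(215,262,3):
    print(v,[(int(im[v,u].min()),*(S[v,u].round(0).astype(int).tolist())) for u in range(312,326,3)])
E
```

```text
tcp px side [316.96887578 253.16580224] grasp [316.85499557 245.81908197]
215 [(168, 545, -18, 138), (132, 540, -24, 136), (163, 533, -23, 138), (165, 526, -25, 138), (49, 627, -277, 5)]
218 [(165, 544, -17, 131), (151, 539, -22, 130), (164, 533, -23, 130), (166, 528, -28, 129), (48, 624, -269, 0)]
221 [(168, 545, -18, 123), (160, 539, -21, 123), (163, 532, -22, 124), (164, 528, -28, 122), (47, 617, -254, -1)]
224 [(164, 545, -18, 116), (156, 541, -24, 114), (164, 535, -27, 114), (165, 528, -27, 115), (49, 607, -230, 4)]
227 [(163, 545, -18, 109), (159, 540, -22, 107), (165, 533, -23, 108), (163, 527, -24, 109), (43, 603, -220, 1)]
230 [(162, 544, -15, 103), (158, 540, -21, 101), (162, 534, -24, 100), (165, 527, -26, 101), (49, 596, -204, 1)]
233 [(166, 546, -19, 93), (157, 540, -21, 93), (164, 535, -27, 91), (162, 526, -23, 95), (165, 557, -113, 45)]
236 [(166, 545, -17, 86), (157, 540, -20, 86), (162, 534, -25, 85), (163, 527, -24, 87), (177, 552, -100, 44)]
239 [(149, 545, -17, 79), (161, 540, -21, 78), (161, 533, -22, 79), (165, 525, -21, 81), (177, 548, -91, 41)]
242 [(96, 581, -95, 24), (121, 540, -22, 70), (158, 532, -19, 73), (223, 540, -54, 53), (110, 542, -76, 42)]
245 [(51, 577, -85, 22), (104, 562, -70, 33), (125, 553, -66, 37), (222, 535, -43, 52), (108, 540, -71, 37)]
248 [(64, 570, -71, 23), (147, 562, -69, 26), (99, 555, -70, 27), (138, 534, -40, 46), (101, 542, -77, 26)]
251 [(55, 573, -76, 12), (172, 536, -11, 54), (101, 554, -68, 20), (104, 547, -70, 20), (45, 538, -66, 24)]
254 [(54, 566, -60, 13), (124, 537, -12, 45), (97, 553, -66, 13), (65, 549, -74, 10), (45, 539, -69, 14)]
257 [(49, 559, -46, 14), (91, 553, -48, 15), (152, 522, 5, 50), (45, 542, -58, 12), (49, 535, -58, 13)]
260 [(175, 531, 18, 47), (155, 527, 9, 43), (91, 542, -41, 13), (63, 536, -43, 13), (62, 529, -44, 14)]
```

>>> drive_tool:
  moves:
    - [[0, 0, 0, 0, 0, 0, 0.3], [0, 0, 0, 0, 0, 0, 0.3], [0, 0, 0, 0, 0, 0, 0.3], [0, 0, -0.02, 0, 0, 0, 0.3], [0, 0, -0.036, 0, 0, 0, 0.3], [0, 0, -0.036, 0, 0, 0, 0.3]]

```text
time: 3.6
tcp_pos: [538.6, -29.5, 17.7]
tool_rot: [[-0.331, 0.944, -0.002], [0.944, 0.331, 0.0], [0.001, -0.002, -1.0]]
ft_force: [-0.5, 0.3, -0.2]
opening: 0.349
finger_force: 0.0
```

Run:
```python
from m import *
s=snap('side'); S=cloud(s); st=arm.state(); print(st['tcp_pos'],st['opening'],st['ft_force'])
im=s['image'].astype(int)
ok=(abs(S[...,0]-539)<45)&(abs(S[...,1]+28)<14)&(S[...,2]>35)&(S[...,2]<160)&(s['depth']>0)&(im.min(-1)>110)
P=S[ok]
for z in range(36,160,8):
    q=P[(P[:,2]>=z)&(P[:,2]<z+8)]
    if len(q): print(z,len(q),np.histogram(q[:,0],bins=range(494,590,8))[0],q[:,1].mean().round(1))
print([proj(s,[x,-29.6,z]).round(0).tolist() for x in (522,556) for z in (21,54,37)])
b=cv2.resize(s['image'][175:285,240:370],None,fx=4,fy=4,interpolation=cv2.INTER_CUBIC)
cv2.imwrite('pics/c3.png',b)
```

```text
[538.95864747 -29.48753077  18.35568365] 0.3496351305188453 [0.22495824 0.00585484 0.6974905 ]
36 1 [0 0 0 0 0 1 0 0 0 0 0] -15.9
44 11 [0 0 0 0 5 4 1 1 0 0 0] -25.7
52 22 [0 0 6 3 1 4 3 4 1 0 0] -26.5
60 24 [ 0  3 16  1  0  0  0  3  1  0  0] -27.4
68 20 [ 0  2 10  4  0  0  0  2  2  0  0] -27.5
76 30 [ 0  1 18  2  0  0  0  6  3  0  0] -26.9
84 25 [ 0  2 14  2  0  0  0  3  4  0  0] -27.1
92 26 [ 0  2 14  2  0  0  0  4  4  0  0] -26.1
100 23 [ 0  0 17  3  0  0  0  3  0  0  0] -29.4
108 28 [ 0  1 15  2  0  0  0  7  3  0  0] -25.6
116 22 [ 0  2 13  1  0  0  0  3  3  0  0] -25.9
124 25 [ 0  3 17  1  0  0  0  2  2  0  0] -27.5
132 27 [ 0  1 14  3  0  0  0  7  2  0  0] -24.9
140 1 [0 0 0 0 0 0 0 1 0 0 0] -16.9
[[324.0, 261.0], [324.0, 248.0], [324.0, 255.0], [310.0, 258.0], [310.0, 245.0], [310.0, 252.0]]
```

View pics/c3.png

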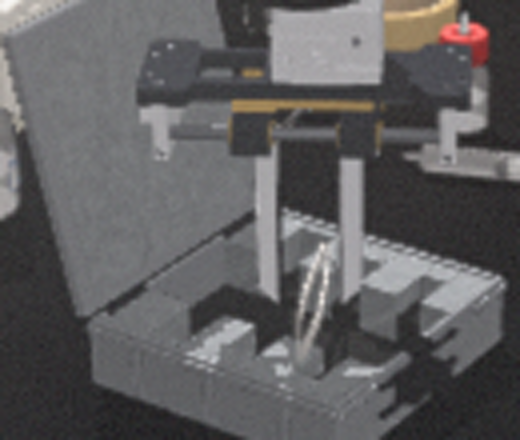

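>>> drive_tool:
  moves:
    - [[0, 0, -0.014, 0, 0, 0, 0.3], [0, 0, -0.028, 0, 0, 0, 0.3], [0, 0, -0.028, 0, 0, 0, 0.3], [0, 0, -0.028, 0, 0, 0, 1], [0, 0, -0.028, 0, 0, 0, 1], [0, 0, -0.028, 0, 0, 0, 1], [0, 0, -0.028, 0, 0, 0, 1], [0, 0, -0.028, 0, 0, 0, 1]]

```text
time: 4.45
tcp_pos: [539.7, -29.7, 5.4]
tool_rot: [[-0.331, 0.944, 0.0], [0.944, 0.331, -0.0], [-0.0, 0.0, -1.0]]
ft_force: [-0.4, -0.2, 2.0]
opening: 0.116
finger_force: 29.9
```

>>> drive_tool:
  moves:
    - [[0, 0, 0.03, 0, 0, 0, 1], [0, 0, 0.05, 0, 0, 0, 1], [-0.03, 0.007, 0.05, 0, 0, -0.15, 1], [-0.06, 0.014, 0.05, 0, 0, -0.3, 1], [-0.089, 0.02, 0.05, 0, 0, -0.42, 1], [-0.089, 0.02, 0.05, 0, 0, -0.518, 1], [-0.089, 0.02, 0.05, 0, 0, -0.518, 1], [-0.089, 0.02, 0.05, 0, 0, -0.518, 1]]

```text
time: 5.25
tcp_pos: [495.6, -19.6, 30.9]
tool_rot: [[0.2, 0.98, 0.001], [0.98, -0.2, -0.0], [0.0, 0.001, -1.0]]
ft_force: [0.2, -0.9, -0.2]
opening: 0.115
finger_force: 29.9
```

Run:
```python
from m import *
s=snap('side'); t=snap('top'); st=arm.state(); print(st['tcp_pos'],st['opening'],st['ft_force'])
b=cv2.resize(s['image'][175:285,245:365],None,fx=4,fy=4,interpolation=cv2.INTER_CUBIC)
c=cv2.resize(t['image'][190:280,290:370],None,fx=4,fy=4,interpolation=cv2.INTER_CUBIC); c=cv2.copyMakeBorder(c,0,80,0,0,0)
cv2.imwrite('pics/c4.png',np.hstack([b,c]))
```

```text
[495.43129899 -19.61749367  30.52603472] 0.11727836757355832 [-0.00138489  0.0012389   0.1655134 ]
```

View pics/c4.png

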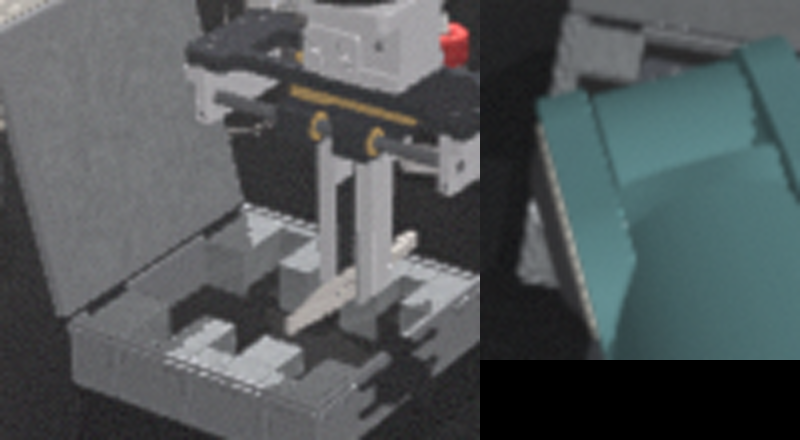

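```bash
cat >> h.py <<'E'
_a=np.radians(-11.8); X=np.array([np.cos(_a),np.sin(_a)]); Y=np.array([-X[1],X[0]]); C=np.array([544.4,-29.7])
def loc(p): d=np.asarray(p)[...,:2]-C; return np.stack([d@X,d@Y],-1)
E
python3 - <<'E'
from m import *
s=load('side'); im=s['image'].astype(int); S=cloud(s)
w=(im[...,2]-im[...,0]>=8)&(im.min(-1)>90)&(s['depth']>0); L=loc(S)
m=w&(abs(L[...,1])<85)&(L[...,0]>-85)&(L[...,0]<0)&(S[...,2]>50)&(S[...,2]<85)
v,u=np.nonzero(m); P=np.c_[L[m],S[m][:,2]]; o=np.argsort(P[:,1])
for i in o[::max(1,len(o)//25)]: print(u[i],v[i],P[i].round(1))
mm=P.mean(0); print(len(P),mm,np.linalg.svd(P-mm)[2][0])
for px in((317.5,256.25),(348.25,234.5)): print([loc(onz(s,*px,z)).round(1).tolist() for z in (61,66,71)])
# side-view check of case rim corners
for n,l in dict(FR=(-84,-85),FL=(-84,85),BR=(84,-85),BL=(84,85)).items(): print(n,proj(s,[*(C+l[0]*X+l[1]*Y),44]).round(1))
E
```

```text
348 234 [-49.9 -59.5  73.9]
346 234 [-49.  -52.6  76.7]
345 234 [-47.3 -51.   76.9]
345 235 [-47.8 -50.3  74.7]
346 235 [-52.9 -46.6  77.9]
345 236 [-53.5 -41.5  77.8]
343 238 [-53.9 -32.8  76.7]
333 242 [-45.3  -5.5  76.3]
332 243 [-46.2  -0.3  76.4]
331 243 [-47.1   5.   79.1]
329 244 [-44.7   9.2  77.8]
328 246 [-43.6  11.4  73.5]
328 247 [-44.3  12.5  71.7]
331 248 [-56.   18.   75.4]
326 249 [-43.9  19.7  69.9]
326 247 [-45.1  21.4  76.1]
326 248 [-45.7  22.3  74.2]
329 250 [-55.6  25.2  73.7]
324 248 [-42.9  25.8  75. ]
328 249 [-55.8  29.3  78.1]
327 252 [-54.9  31.9  71.7]
323 249 [-45.7  33.6  77. ]
325 252 [-52.1  35.4  72.5]
325 251 [-53.9  37.9  76.7]
324 252 [-54.6  42.8  76.7]
320 252 [-46.8  46.6  76. ]
321 255 [-51.6  49.8  71.7]
320 254 [-51.3  53.   75.5]
319 256 [-50.5  55.6  71.6]
318 256 [-50.2  58.8  73.1]
318 255 [-51.2  60.2  76.5]
91 [-49.85377817  12.15654584  75.09325411] [-0.0073434   0.99997178  0.00158361]
[[-37.7, 43.3], [-42.8, 50.3], [-47.8, 57.4]]
[[-38.7, -78.3], [-43.8, -70.3], [-48.8, -62.4]]
FR [366.4 245.1]
FL [324.2 277.7]
BR [307.1 226.4]
BL [262.3 255.4]
```

>>> drive_tool:
  moves:
    - [[0, 0, -0.03, 0, 0, 0, 1], [0, 0, -0.055, 0, 0, 0, 1], [0, 0, -0.07, 0, 0, 0, 1], [0, 0, -0.077, 0, 0, 0, 1], [0, 0, -0.077, 0, 0, 0, 1]]

```text
time: 5.85
tcp_pos: [494.8, -19.5, -8.6]
tool_rot: [[0.203, 0.979, -0.001], [0.979, -0.203, -0.0], [-0.0, -0.001, -1.0]]
ft_force: [-1.0, 1.1, -1.3]
opening: 0.115
finger_force: 30.0
```

>>> drive_tool:
  moves:
    - [[0, 0, 0, 0, 0, 0, 0.55], [0, 0, 0, 0, 0, 0, 0.55], [0, 0, 0, 0, 0, 0, 0.55], [0, 0, 0.05, 0, 0, 0, 0.55], [0, 0, 0.12, 0, 0, 0, 0.55], [0, -0.1, 0.22, 0, 0, 0, 0.3], [0.063, -0.552, 0.22, 0, 0, -1.0, 0.3], [0.063, -0.552, 0.22, 0, 0, -1.0, 0.3], [0.063, -0.552, 0.22, 0, 0, -1.0, 0.3], [0.063, -0.552, 0.22, 0, 0, -1.0, 0.3], [0.063, -0.552, 0.22, 0, 0, -1.0, 0.3], [0.063, -0.552, 0.22, 0, 0, -1.0, 0.3], [0.063, -0.552, 0.22, 0, 0, -1.0, 0.3], [0.063, -0.552, 0.22, 0, 0, -1.0, 0.3], [0.063, -0.552, 0.22, 0, 0, -1.0, 0.3]]

```text
time: 7.35
tcp_pos: [526.7, -295.3, 101.8]
tool_rot: [[0.948, 0.318, -0.0], [0.318, -0.948, -0.0], [-0.0, -0.0, -1.0]]
ft_force: [-0.6, -0.3, 0.6]
opening: 0.351
finger_force: 0.0
```

Run:
```python
from m import *
s=snap('side'); t=snap('top'); st=arm.state(); print(st['tcp_pos'],st['tool_rot'],st['opening'])
im=s['image'].astype(int)
for n,c,th in(('side',s,90),('top',t,100)):
    im=c['image'].astype(int);P=cloud(c); L=loc(P); w=(im[...,2]-im[...,0]>=8)&(im.min(-1)>th)&(c['depth']>0)&(abs(L[...,1])<80)&(abs(L[...,0])<80)&(P[...,2]<60)&(P[...,2]>20)
    print(n,w.sum(),L[w].min(0) if w.any() else '',L[w].max(0) if w.any() else '',np.percentile(P[w][:,2],[5,50,95]) if w.any() else '', np.median(L[w],0) if w.any() else '')
    ok=(c['depth']>0)&(abs(L[...,1])<79)&(L[...,0]<65)&(L[...,0]>-78)&(P[...,2]>46.5)
    print('proud',ok.sum(),L[ok][:6].round(0).tolist(),P[ok][:6,2].round(0))
# tip height now: finger lowest points near tcp
P=cloud(s); ok=(s['depth']>0)&(np.hypot(P[...,0]-st['tcp_pos'][0],P[...,1]-st['tcp_pos'][1])<40)&(P[...,2]>60)&(s['image'].min(-1)>100); print('lowest finger z',np.sort(P[ok][:,2])[:10].round(0),'tcp',st['tcp_pos'][2])
```

```text
[ 526.63346059 -295.35276094  101.80826668] [[ 9.48336250e-01  3.17267011e-01  3.40609685e-05]
 [ 3.17267007e-01 -9.48336247e-01  9.50486808e-05]
 [ 6.24570619e-05 -7.93316880e-05 -9.99999995e-01]] 0.34982195763680834
side 91 [-58.66671424 -57.19667386] [-38.04948735  50.74932407] [30.35132048 35.65386273 39.91880625] [-48.67274879  -9.16095898]
proud 28 [[55.0, -78.0], [62.0, -71.0], [49.0, -74.0], [61.0, -57.0], [19.0, -75.0], [24.0, -71.0]] [48. 47. 47. 48. 49. 47.]
top 0    
proud 15 [[61.0, 66.0], [57.0, -54.0], [55.0, -74.0], [2.0, 63.0], [-3.0, 77.0], [-1.0, 70.0]] [47. 47. 47. 47. 47. 47.]
lowest finger z [135. 135. 136. 138. 140. 140. 141. 141. 141. 142.] tcp 101.80826667602282
```

>>> drive_tool:
  moves:
    - [[0, 0, -0.1, 0, 0, -0.14, 0.3], [0, 0, -0.18, 0, 0, -0.163, 0.3], [0, 0, -0.22, 0, 0, -0.163, 0.3], [0, 0, -0.24, 0, 0, -0.163, 0.3], [0, 0, -0.25, 0, 0, -0.163, 0.3], [0, 0, -0.256, 0, 0, -0.163, 0.3], [0, 0, -0.256, 0, 0, -0.163, 0.3]]

```text
time: 8.15
tcp_pos: [527.0, -295.9, -25.5]
tool_rot: [[0.989, 0.148, 0.001], [0.148, -0.989, -0.0], [0.001, 0.001, -1.0]]
ft_force: [0.6, 0.6, 0.6]
opening: 0.348
finger_force: 0.0
```

Run:
```python
from m import *
s=snap('side'); st=arm.state(); print(st['tcp_pos'],st['ft_force'])
b=cv2.resize(s['image'][165:240,320:420],None,fx=6,fy=6,interpolation=cv2.INTER_CUBIC)
cv2.imwrite('pics/c5.png',b)
```

```text
[ 527.09114805 -295.93355841  -25.34534358] [-0.0459549  -0.19173783  0.38204039]
```

View pics/c5.png

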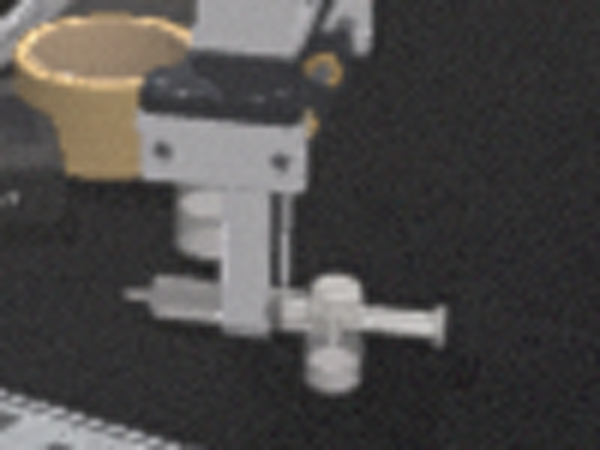

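>>> drive_tool:
  moves:
    - [[0, 0, -0.005, 0, 0, 0, 0.3], [0, 0, -0.005, 0, 0, 0, 0.6], [0, 0, -0.005, 0, 0, 0, 1], [0, 0, -0.005, 0, 0, 0, 1], [0, 0, -0.005, 0, 0, 0, 1], [0, 0, -0.005, 0, 0, 0, 1]]

```text
time: 8.8
tcp_pos: [526.7, -295.7, -28.6]
tool_rot: [[0.989, 0.148, 0.0], [0.148, -0.989, -0.0], [0.0, 0.0, -1.0]]
ft_force: [-0.3, -0.5, 3.7]
opening: 0.193
finger_force: 30.0
```

>>> drive_tool:
  moves:
    - [[0, 0, 0.05, 0, 0, 0, 1], [0, 0, 0.14, 0, 0, 0, 1], [0, 0, 0.22, 0, 0, 0, 1], [0.035, 0.53, 0.26, 0, 0, 1.0, 1], [0.035, 0.53, 0.26, 0, 0, 1.0, 1], [0.035, 0.53, 0.26, 0, 0, 1.0, 1], [0.035, 0.53, 0.26, 0, 0, 1.0, 1], [0.035, 0.53, 0.26, 0, 0, 1.0, 1], [0.035, 0.53, 0.26, 0, 0, 1.0, 1], [0.035, 0.53, 0.26, 0, 0, 1.0, 1], [0.035, 0.53, 0.26, 0, 0, 1.0, 1], [0.035, 0.53, 0.26, 0, 0, 1.0, 1], [0.035, 0.53, 0.26, 0, 0, 1.0, 1]]

```text
time: 10.1
tcp_pos: [543.9, -31.3, 101.1]
tool_rot: [[0.371, 0.929, -0.0], [0.929, -0.371, -0.0], [-0.0, -0.0, -1.0]]
ft_force: [0.7, -0.0, -0.2]
opening: 0.194
finger_force: 30.0
```

>>> drive_tool:
  moves:
    - [[0, 0, 0, -0.0965, -0.32, 0.165, 1], [0, 0, 0, -0.0965, -0.32, 0.165, 1], [0.05, 0.005, 0, -0.0965, -0.32, 0.165, 1], [0.107, 0.01, -0.04, -0.0965, -0.32, 0.165, 1], [0.107, 0.01, -0.1, -0.0965, -0.32, 0.165, 1], [0.107, 0.01, -0.118, -0.0965, -0.32, 0.165, 1], [0.107, 0.01, -0.118, -0.0965, -0.32, 0.165, 1], [0.107, 0.01, -0.118, -0.0965, -0.32, 0.165, 1]]

```text
time: 10.9
tcp_pos: [597.7, -25.7, 43.1]
tool_rot: [[0.201, 0.92, 0.336], [0.98, -0.188, -0.07], [-0.001, 0.343, -0.939]]
ft_force: [-0.6, 0.0, 0.5]
opening: 0.193
finger_force: 30.0
```

Run:
```python
from m import *
s=snap('side'); st=arm.state(); p=st['tcp_pos']; R=st['tool_rot']; ax=p-38.1*R[:,2]
print(p.round(1),R.round(3).tolist(),'axis pt',ax.round(1),loc(ax),'yaw',np.degrees(np.arctan2(R[1,1],R[0,1])), 'tool x loc',R[:2,0]@X,R[:2,0]@Y,R[2,0],st['ft_force'].round(1))
im=s['image'];P=cloud(s);L=loc(P)
m=(s['depth']>0)&(abs(L[...,0]-38)<18)&(abs(L[...,1])<90)&(P[...,2]>60)&(P[...,2]<97)
q=np.c_[L[m],P[m][:,2]]
for y in range(-84,90,8):
    k=q[(q[:,1]>=y)&(q[:,1]<y+8)]
    if len(k): print(y,len(k),k.min(0).round(1),k.max(0).round(1),k.mean(0).round(1))
print(q[:,1].min(),q[:,1].max())
cv2.imwrite('pics/c6.png',cv2.resize(s['image'][150:285,235:370],None,fx=4,fy=4,interpolation=cv2.INTER_CUBIC))
```

```text
[598.  -25.8  43.5] [[0.201, 0.92, 0.336], [0.98, -0.188, -0.07], [-0.001, 0.344, -0.939]] axis pt [585.2 -23.1  79.3] [38.55934735 14.79619383] yaw -11.555219042819521 tool x loc -0.0038000680594724567 0.9999919469923314 -0.0012905166521220155 [ 0.1 -0.3 -0.1]
-76 6 [ 32.4 -75.9  69. ] [ 42.  -68.   88.3] [ 38.7 -70.2  78.4]
-68 25 [ 30.  -67.9  76.3] [ 44.2 -60.1  90.2] [ 36.1 -65.1  84.3]
-60 11 [ 32.5 -59.9  79.3] [ 41.3 -52.5  88.3] [ 35.7 -56.   84.1]
-52 9 [ 33.4 -51.6  80.1] [ 39.8 -45.3  88.1] [ 36.1 -48.3  83.4]
-44 9 [ 30.7 -42.8  78.5] [ 37.6 -36.9  88.5] [ 34.7 -39.6  82.6]
-28 15 [ 22.9 -26.8  68.9] [ 53.  -20.5  84.1] [ 29.7 -22.7  76.6]
-20 4 [ 23.9 -19.3  75.9] [ 49.4 -16.9  95.7] [ 36.9 -18.6  86.9]
-4 6 [38.  -1.1 88.3] [42.6  3.4 91.9] [39.6  0.9 89.8]
4 9 [36.7  4.8 83.7] [46.2 11.6 96.9] [41.8  9.  90. ]
12 27 [20.1 12.2 74.1] [52.1 20.  96.5] [36.7 16.4 88.4]
20 62 [20.6 20.4 70.8] [54.3 27.8 96.9] [34.6 23.9 86.4]
28 22 [27.9 28.3 77.4] [52.  36.  93.1] [33.8 32.3 85.5]
36 18 [26.8 37.1 77.2] [46.9 43.9 92.1] [32.8 40.8 86.3]
44 27 [28.3 44.4 76.2] [40.5 51.9 92.2] [32.7 47.8 85.8]
52 36 [26.8 52.3 73. ] [46.8 59.9 90.6] [36.  57.4 83.3]
60 20 [29.8 60.4 76. ] [38.6 67.  91.6] [34.4 62.6 83.8]
68 6 [34.7 68.4 80.3] [39.8 74.8 85.1] [36.7 71.4 82.5]
-75.88263728556902 74.7728957296762
```

View pics/c6.png

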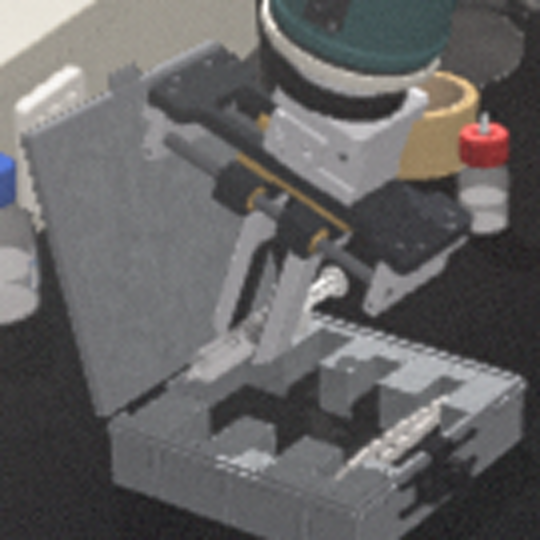

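>>> drive_tool:
  moves:
    - [[-0.001, -0.001, -0.04, 0, 0, 0, 1], [-0.001, -0.001, -0.065, 0, 0, 0, 1], [-0.001, -0.001, -0.08, 0, 0, 0, 1], [-0.001, -0.001, -0.09, 0, 0, 0, 1], [-0.001, -0.001, -0.097, 0, 0, 0, 1], [-0.001, -0.001, -0.102, 0, 0, 0, 1], [-0.001, -0.001, -0.102, 0, 0, 0, 1]]

```text
time: 11.65
tcp_pos: [597.3, -26.1, -8.4]
tool_rot: [[0.2, 0.92, 0.336], [0.98, -0.187, -0.07], [-0.002, 0.343, -0.939]]
ft_force: [-3.0, 0.1, 4.1]
opening: 0.191
finger_force: 30.0
```

>>> drive_tool:
  moves:
    - [[0, 0, 0, 0, 0, 0, 0.45], [0, 0, 0.002, 0, 0, 0, 0.45], [0, 0, 0.002, 0, 0, 0, 0.45], [-0.014, 0.003, 0.04, 0, 0, 0, 0.45], [-0.034, 0.007, 0.095, 0, 0, 0, 0.45], [-0.067, 0.014, 0.188, 0, 0, 0, 0.45], [-0.067, 0.014, 0.188, 0, 0, 0, 0.45], [-0.1, 0.04, 0.22, 0.068, 0.326, 0, 0.4], [-0.1, 0.04, 0.22, 0.068, 0.326, 0, 0.4], [-0.1, 0.04, 0.22, 0.068, 0.326, 0, 0.4], [-0.1, 0.04, 0.22, 0.068, 0.326, 0, 0.4]]

```text
time: 12.75
tcp_pos: [548.3, -6.8, 100.8]
tool_rot: [[0.201, 0.98, -0.0], [0.98, -0.201, 0.001], [0.001, -0.0, -1.0]]
ft_force: [-0.9, 1.1, -0.8]
opening: 0.303
finger_force: 0.0
```

```bash
cat > chk.py <<'E'
from m import *
s=snap('side'); st=arm.state(); p=st['tcp_pos']; R=st['tool_rot']; print(p.round(1),R.round(3).tolist(),st['time'],st['opening'])
P=cloud(s);L=loc(P);ok=s['depth']>0
for n,x,w in(('tweez',-50,8),('small',-6,10),('large',38,12)):
    for y in range(-72,72,12):
        m=ok&(abs(L[...,0]-x)<w)&(L[...,1]>=y)&(L[...,1]<y+12)&(P[...,2]<70)
        if m.any(): print(n,y,m.sum(),np.percentile(P[m][:,2],[10,50,90]).round(0),end=' ; ')
    print()
E
python3 chk.py
```

```text
[547.3  -6.4 100.5] [[0.2, 0.98, 0.001], [0.98, -0.2, 0.0], [0.0, 0.001, -1.0]] 12.8 0.2981963193610904
tweez -72 21 [36. 42. 45.] ; tweez -60 5 [38. 43. 43.] ; tweez -48 23 [24. 34. 41.] ; tweez -36 29 [15. 34. 39.] ; tweez -24 28 [14. 33. 38.] ; tweez -12 24 [19. 33. 37.] ; tweez 0 26 [31. 33. 38.] ; tweez 12 17 [32. 35. 38.] ; tweez 24 9 [35. 36. 40.] ; tweez 36 7 [35. 37. 43.] ; tweez 48 7 [41. 43. 43.] ; tweez 60 16 [42. 43. 45.] ; 
small -72 33 [35. 41. 45.] ; small -60 11 [23. 25. 33.] ; small -48 48 [14. 23. 40.] ; small -36 32 [12. 14. 22.] ; small -24 21 [13. 14. 15.] ; small -12 14 [13. 14. 16.] ; small 36 3 [42. 44. 45.] ; small 48 3 [42. 42. 43.] ; small 60 20 [42. 44. 44.] ; 
large -72 16 [33. 38. 45.] ; large -60 7 [19. 33. 42.] ; large -48 31 [16. 30. 36.] ; large -36 20 [13. 17. 35.] ; large -24 61 [13. 32. 39.] ; large -12 45 [14. 34. 39.] ; large 0 36 [16. 34. 38.] ; large 12 21 [33. 37. 40.] ; large 24 13 [37. 39. 41.] ; large 36 14 [37. 39. 42.] ; large 48 13 [36. 38. 41.] ; large 60 6 [35. 42. 44.] ;
```

>>> drive_tool:
  moves:
    - [[-0.18, 0.617, 0, 0, 0, -1, 0.35], [-0.18, 0.617, 0, 0, 0, -1, 0.35], [-0.18, 0.617, 0, 0, 0, -1, 0.35], [-0.18, 0.617, 0, 0, 0, -1, 0.35], [-0.18, 0.617, 0, 0, 0, -1, 0.35], [-0.18, 0.617, 0, 0, 0, -1, 0.35], [-0.18, 0.617, 0, 0, 0, -1, 0.35], [-0.18, 0.617, 0, 0, 0, -1, 0.35], [-0.18, 0.617, 0, 0, 0, -1, 0.35], [-0.18, 0.617, 0, 0, 0, -1, 0.35], [-0.18, 0.617, 0, 0, 0, -1, 0.35], [-0.18, 0.617, 0, 0, 0, -1, 0.35]]

```text
time: 14.0
tcp_pos: [457.6, 301.0, 101.2]
tool_rot: [[0.948, 0.317, 0.001], [0.317, -0.948, -0.001], [0.0, 0.001, -1.0]]
ft_force: [-0.1, -0.6, -0.3]
opening: 0.321
finger_force: 0.0
```

>>> drive_tool:
  moves:
    - [[0, 0.003, -0.1, 0, 0, -0.07, 0.35], [0, 0.003, -0.18, 0, 0, -0.07, 0.35], [0, 0.003, -0.22, 0, 0, -0.07, 0.35], [0, 0.003, -0.24, 0, 0, -0.07, 0.35], [0, 0.003, -0.252, 0, 0, -0.07, 0.35], [0, 0.003, -0.258, 0, 0, -0.07, 0.35], [0, 0.003, -0.258, 0, 0, -0.07, 0.35], [0, 0.003, -0.258, 0, 0, -0.07, 0.7], [0, 0.003, -0.258, 0, 0, -0.07, 1], [0, 0.003, -0.258, 0, 0, -0.07, 1], [0, 0.003, -0.258, 0, 0, -0.07, 1], [0, 0.003, -0.258, 0, 0, -0.07, 1]]

```text
time: 15.2
tcp_pos: [457.4, 304.1, -27.2]
tool_rot: [[0.969, 0.247, 0.001], [0.247, -0.969, -0.0], [0.001, 0.001, -1.0]]
ft_force: [-1.6, -1.2, 6.5]
opening: 0.163
finger_force: 30.0
```

>>> drive_tool:
  moves:
    - [[0, 0, 0.05, 0, 0, 0, 1], [0, 0, 0.14, 0, 0, 0, 1], [0, 0, 0.22, 0, 0, 0, 1], [0.165, -0.65, 0.256, 0, 0, 1.0, 1], [0.165, -0.65, 0.256, 0, 0, 1.0, 1], [0.165, -0.65, 0.256, 0, 0, 1.0, 1], [0.165, -0.65, 0.256, 0, 0, 1.0, 1], [0.165, -0.65, 0.256, 0, 0, 1.0, 1], [0.165, -0.65, 0.256, 0, 0, 1.0, 1], [0.165, -0.65, 0.256, 0, 0, 1.0, 1], [0.165, -0.65, 0.256, 0, 0, 1.0, 1], [0.165, -0.65, 0.256, 0, 0, 1.0, 1], [0.165, -0.65, 0.256, 0, 0, 1.0, 1], [0.165, -0.65, 0.256, 0, 0, 1.0, 1], [0.165, -0.65, 0.256, 0, 0, 1.0, 1]]

```text
time: 16.7
tcp_pos: [539.4, -19.9, 100.3]
tool_rot: [[0.27, 0.963, 0.001], [0.963, -0.27, -0.0], [0.0, 0.001, -1.0]]
ft_force: [0.1, 0.1, -0.2]
opening: 0.16
finger_force: 30.0
```

>>> drive_tool:
  moves:
    - [[0.001, -0.001, -0.06, 0, 0, 0.065, 1], [0.001, -0.001, -0.1, 0, 0, 0.065, 1], [0.001, -0.001, -0.1, 0, 0, 0.065, 1], [0.001, -0.001, -0.1, 0, 0, 0.065, 1]]

```text
time: 17.1
tcp_pos: [540.1, -20.8, 50.7]
tool_rot: [[0.204, 0.979, 0.001], [0.979, -0.204, 0.0], [0.0, 0.001, -1.0]]
ft_force: [0.1, 1.1, 1.4]
opening: 0.16
finger_force: 30.0
```

Run:
```python
from m import *
s=snap('side'); st=arm.state(); p=st['tcp_pos']; R=st['tool_rot']; ax=p-35.2*R[:,2]
print(p.round(1),'axis pt',ax.round(1),loc(ax),'yaw',np.degrees(np.arctan2(R[1,1],R[0,1])))
P=cloud(s);L=loc(P)
m=(s['depth']>0)&(abs(L[...,0]+6)<18)&(abs(L[...,1])<90)&(P[...,2]>66)&(P[...,2]<104)
q=np.c_[L[m],P[m][:,2]]
for y in range(-84,90,6):
    k=q[(q[:,1]>=y)&(q[:,1]<y+6)]
    if len(k): print(y,len(k),k.min(0).round(1),k.max(0).round(1),k.mean(0).round(1))
```

```text
[540.6 -21.   51.2] axis pt [540.5 -21.   86.4] [-5.57057115  7.71417501] yaw -11.798463905307603
-66 4 [ -8.5 -64.4  83.6] [ -0.2 -60.4  94.4] [ -6.  -61.9  90.3]
-60 18 [-14.3 -59.9  82.8] [  0.4 -55.3  96.2] [ -7.5 -57.9  90.1]
-54 7 [-11.4 -52.7  86.8] [ -3.3 -48.8  92.1] [ -7.1 -50.8  89.7]
-48 5 [-12.  -46.9  88.7] [ -4.9 -44.6  95.3] [ -8.5 -45.7  90.3]
-42 3 [ -8.9 -39.5  91.1] [ -4.3 -37.6  94. ] [ -6.9 -38.4  92.6]
-36 9 [-18.  -33.2  79.7] [-10.8 -30.1  92.6] [-14.4 -31.7  84.1]
-30 20 [-19.4 -29.9  81.8] [ -8.2 -24.3  99.1] [-14.2 -27.3  91.3]
-24 5 [-15.1 -23.6  86.7] [-11.7 -18.5  93.7] [-13.7 -21.3  90.6]
-6 2 [ 4.1 -3.3 95.3] [ 4.1 -3.2 97.8] [ 4.1 -3.3 96.6]
0 12 [-23.7   0.8  92.6] [  4.    4.3 103.6] [-2.3  2.2 97.9]
6 16 [-19.8   6.4  82. ] [  4.5  11.9 103.8] [-1.9  9.  95.2]
12 49 [-23.5  12.1  83.6] [ 10.7  17.9 103.6] [-7.  15.3 95.3]
18 29 [-20.1  18.1  82.7] [ 10.4  23.2 101.9] [-6.6 20.4 94.3]
24 13 [-16.7  24.1  82.3] [-4.2 29.9 95.3] [-11.2  27.3  91.2]
30 13 [-16.   30.1  83.9] [-1.7 34.9 97.7] [-9.9 32.6 92.6]
36 13 [-15.3  36.5  84.1] [-5.5 40.9 95.9] [-11.7  38.6  91.8]
42 27 [-15.4  42.1  80.8] [ 2.1 47.1 97. ] [-8.9 45.  90.7]
48 15 [-13.8  48.1  84.2] [-0.6 53.3 93.6] [-8.  50.3 89.3]
54 5 [-9.1 54.7 87.6] [-5.7 59.9 92.4] [-7.3 57.4 89.4]
60 1 [-7.6 61.5 87.9] [-7.6 61.5 87.9] [-7.6 61.5 87.9]
```

>>> drive_tool:
  moves:
    - [[0, 0.002, -0.05, 0, 0, 0, 1], [0, 0.002, -0.075, 0, 0, 0, 1], [0, 0.002, -0.09, 0, 0, 0, 1], [0, 0.002, -0.1, 0, 0, 0, 1], [0, 0.002, -0.107, 0, 0, 0, 1], [0, 0.002, -0.112, 0, 0, 0, 1], [0, 0.002, -0.112, 0, 0, 0, 1]]

```text
time: 17.85
tcp_pos: [540.6, -20.6, -5.3]
tool_rot: [[0.205, 0.979, 0.002], [0.979, -0.205, -0.0], [0.0, 0.002, -1.0]]
ft_force: [1.5, 0.1, 3.9]
opening: 0.163
finger_force: 30.0
```

>>> drive_tool:
  moves:
    - [[0, 0, 0, 0, 0, 0, 0.5], [0, 0, 0, 0, 0, 0, 0.5], [0, 0, 0, 0, 0, 0, 0.5], [0, 0, 0.04, 0, 0, 0, 0.5], [0, 0, 0.1, 0, 0, 0, 0.5], [0, 0, 0.2, 0, 0, 0, 0], [-0.1, 0, 0.3, 0, 0, 0, -0.28], [-0.2, 0, 0.4, 0, 0, 0, -0.28], [-0.2, 0, 0.46, 0, 0, 0, -0.28], [-0.2, 0, 0.46, 0, 0, 0, -0.28], [-0.2, 0, 0.46, 0, 0, 0, -0.28]]

```text
time: 18.95
tcp_pos: [440.3, -20.9, 226.5]
tool_rot: [[0.205, 0.979, 0.005], [0.979, -0.205, -0.002], [-0.001, 0.005, -1.0]]
ft_force: [0.2, 0.0, -0.7]
opening: 0.641
finger_force: 0.0
```

```bash
python3 chk.py
python3 - <<'E'
from m import *
t=snap('top');s=load('side')
for n,c in(('top',t),('side',s)):
    P=cloud(c);ok=c['depth']>0;L=loc(P)
    for z0,z1 in((60,110),(110,160),(160,220),(220,300),(300,400),(400,600)):
        m=ok&(P[...,2]>z0)&(P[...,2]<z1)&(abs(L[...,1])<130)&(L[...,0]>135)
        if m.sum()>5: print(n,z0,m.sum(),'min local x',np.percentile(L[m][:,0],[1,5,20]).round(0))
    m=ok&(L[...,0]>95)&(L[...,0]<140)&(abs(L[...,1])<80)&(P[...,2]>70)&(P[...,2]<215)
    q=np.c_[L[m],P[m][:,2]];f=np.polyfit(q[:,2]-44,q[:,0],1);print(n,'lid fit x=',f, 'top z',np.percentile(q[:,2],98))
    m=ok&(L[...,0]<-94)&(L[...,0]>-116)&(abs(L[...,1])<50)&(P[...,2]>32)&(P[...,2]<60)
    if m.any(): print(n,'thumb',m.sum(),np.percentile(L[m],[5,50,95],axis=0).round(1).tolist(),np.percentile(P[m][:,2],[5,95]))
cv2.imwrite('pics/c7.png',np.hstack([cv2.resize(s['image'][150:285,235:370],None,fx=4,fy=4,interpolation=cv2.INTER_CUBIC),cv2.copyMakeBorder(cv2.resize(t['image'][150:285,298:362],None,fx=4,fy=4,interpolation=cv2.INTER_CUBIC),0,0,0,4,0)]))
E
```

```text
[440.2 -20.9 224.9] [[0.205, 0.979, 0.003], [0.979, -0.205, -0.001], [-0.001, 0.003, -1.0]] 19.0 0.6416342612975423
tweez -72 27 [39. 43. 46.] ; tweez -60 6 [37. 42. 44.] ; tweez -48 25 [24. 34. 41.] ; tweez -36 26 [22. 35. 39.] ; tweez -24 29 [14. 32. 38.] ; tweez -12 31 [15. 34. 38.] ; tweez 0 21 [31. 35. 39.] ; tweez 12 16 [32. 35. 39.] ; tweez 24 9 [35. 39. 40.] ; tweez 36 9 [36. 38. 44.] ; tweez 48 6 [38. 43. 43.] ; tweez 60 18 [42. 44. 45.] ; 
small -72 31 [39. 43. 45.] ; small -60 12 [34. 39. 44.] ; small -48 26 [14. 33. 41.] ; small -36 49 [13. 25. 40.] ; small -24 46 [13. 33. 40.] ; small -12 39 [14. 34. 40.] ; small 0 23 [31. 38. 40.] ; small 12 21 [33. 38. 40.] ; small 24 13 [38. 39. 41.] ; small 36 13 [38. 39. 43.] ; small 48 6 [37. 39. 43.] ; small 60 20 [42. 43. 46.] ; 
large -72 13 [33. 38. 43.] ; large -60 6 [25. 34. 44.] ; large -48 30 [18. 30. 42.] ; large -36 24 [13. 20. 35.] ; large -24 60 [13. 31. 40.] ; large -12 41 [13. 34. 39.] ; large 0 36 [15. 36. 39.] ; large 12 28 [33. 38. 40.] ; large 24 9 [37. 38. 39.] ; large 36 14 [36. 39. 44.] ; large 48 16 [35. 38. 41.] ; large 60 8 [37. 43. 44.] ; 
top 60 1693 min local x [256. 261. 270.]
top 110 4555 min local x [286. 295. 325.]
top 160 1431 min local x [291. 293. 301.]
top 220 2221 min local x [291. 293. 302.]
top 300 889 min local x [290. 291. 293.]
top 400 3059 min local x [281. 285. 292.]
top lid fit x= [ 0.28034488 82.11457804] top z 208.03508815094767
side 60 1696 min local x [258. 263. 272.]
side 110 3551 min local x [285. 291. 315.]
side 160 3033 min local x [290. 295. 407.]
side 220 5108 min local x [292. 297. 436.]
side 300 2244 min local x [290. 292. 298.]
side 400 8479 min local x [287. 293. 303.]
side lid fit x= [ 0.2584627  86.05756619] top z 208.29478981593786
side thumb 97 [[-112.3, 16.9], [-101.7, 24.8], [-94.5, 29.1]] [34.16202996 55.63915805]
```

View pics/c7.png

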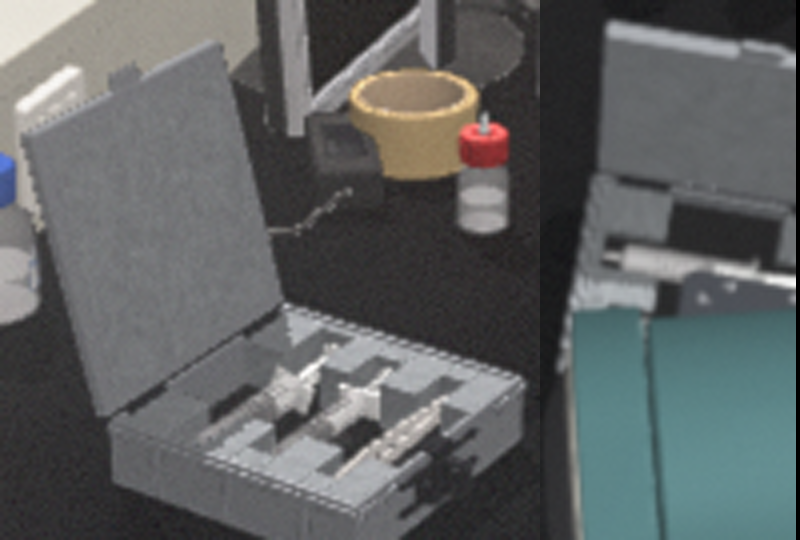

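>>> drive_tool:
  moves:
    - [[0.463, -0.071, 0, 0, 0, 0, -0.28], [0.463, -0.071, 0, 0, 0, 0, -0.28], [0.463, -0.071, 0, 0, 0, 0, -0.28], [0.463, -0.071, 0, 0, 0, 0, -0.28], [0.463, -0.071, 0, 0, 0, 0, -0.28], [0.463, -0.071, 0, 0, 0, 0, -0.28], [0.463, -0.071, 0, 0, 0, 0, -0.28], [0.463, -0.071, 0, 0, 0, 0, -0.28], [0.463, -0.071, -0.06, 0, 0, 0, -0.28], [0.463, -0.071, -0.11, 0, 0, 0, -0.28], [0.463, -0.071, -0.14, 0, 0, 0, -0.28], [0.463, -0.071, -0.14, 0, 0, 0, -0.28]]

```text
time: 20.25
tcp_pos: [670.2, -56.2, 152.7]
tool_rot: [[0.205, 0.979, -0.002], [0.979, -0.205, -0.0], [-0.001, -0.002, -1.0]]
ft_force: [0.1, -0.1, 0.1]
opening: 0.64
finger_force: 0.0
```

>>> drive_tool:
  moves:
    - [[-0.03, 0.006, 0, 0, 0, 0, -0.28], [-0.05, 0.01, 0, 0, 0, 0, -0.28], [-0.07, 0.015, 0, 0, 0, 0, -0.28], [-0.09, 0.019, 0, 0, 0, 0, -0.28], [-0.11, 0.023, 0, 0, 0, 0, -0.28], [-0.13, 0.027, 0, 0, 0, 0, -0.28], [-0.15, 0.031, 0, 0, 0, 0, -0.28], [-0.173, 0.036, 0, 0, 0, 0, -0.28], [-0.196, 0.041, 0, 0, 0, 0, -0.28], [-0.196, 0.041, 0, 0, 0, 0, -0.28]]

```text
time: 21.25
tcp_pos: [572.1, -35.3, 154.3]
tool_rot: [[0.204, 0.979, 0.0], [0.979, -0.204, -0.001], [-0.001, 0.0, -1.0]]
ft_force: [-0.2, -0.1, -0.1]
opening: 0.642
finger_force: 0.0
```

```bash
cat > lid.py <<'E'
from m import *
s=snap('side'); st=arm.state(); print(st['tcp_pos'].round(1),loc(st['tcp_pos']).round(1),st['time'],st['ft_force'].round(1))
P=cloud(s);L=loc(P);im=s['image'].astype(int)
# lid: left-side strip (+y end)
m=(s['depth']>0)&(L[...,1]>50)&(L[...,1]<82)&(P[...,2]>56)&(P[...,2]<230)&(L[...,0]<150)&(L[...,0]>-95)&(abs(im[...,2]-im[...,0])<8)
q=np.c_[L[m][:,0]-84,P[m][:,2]-44]; r=np.hypot(*q.T); k=(r>50)&(r<172); q=q[k]
ang=np.degrees(np.arctan2(q[:,1],-q[:,0])); print(len(q),'lid angle deg pct',np.percentile(ang,[5,25,50,75,95]).round(1),'r max',np.percentile(np.hypot(*q.T),98).round(0))
E
python3 lid.py
```

```text
[572.9 -35.6 154.4] [29.1  0.1] 21.3 [ 1.1 -0.1 -0. ]
417 lid angle deg pct [73.8 74.4 74.8 75.6 77.1] r max 170.0
```

>>> drive_tool:
  moves:
    - [[-0.018, 0.004, -0.017, 0, 0, 0, -0.28], [-0.036, 0.008, -0.033, 0, 0, 0, -0.28], [-0.054, 0.0115, -0.05, 0, 0, 0, -0.28], [-0.074, 0.0155, -0.061, 0, 0, 0, -0.28], [-0.094, 0.02, -0.071, 0, 0, 0, -0.28], [-0.114, 0.024, -0.082, 0, 0, 0, -0.28], [-0.13, 0.027, -0.098, 0, 0, 0, -0.28], [-0.145, 0.03, -0.114, 0, 0, 0, -0.28], [-0.159, 0.033, -0.131, 0, 0, 0, -0.28], [-0.17, 0.036, -0.15, 0, 0, 0, -0.28], [-0.181, 0.038, -0.17, 0, 0, 0, -0.28], [-0.181, 0.038, -0.17, 0, 0, 0, -0.28]]

```text
time: 22.5
tcp_pos: [481.6, -16.4, 67.8]
tool_rot: [[0.204, 0.979, -0.002], [0.979, -0.204, 0.0], [-0.0, -0.002, -1.0]]
ft_force: [-0.7, -0.1, -0.2]
opening: 0.64
finger_force: 0.0
```

```bash
python3 lid.py
```

```text
[482.4 -16.5  68.6] [-63.4   0.3] 22.55 [-0.1  0.1 -0.6]
325 lid angle deg pct [20.7 23.1 24.8 27.4 32. ] r max 168.0
```

>>> drive_tool:
  moves:
    - [[0, 0, 0.05, 0, 0, 0, -0.28], [0, 0, 0.09, 0, 0, 0, 1], [0.016, -0.003, 0.09, 0, 0, 0, 1], [0.016, -0.003, 0.09, 0, 0, 0, 1], [0.016, -0.003, 0.09, 0, 0, 0, 1], [0.016, -0.003, 0.09, 0, 0, 0, 1], [0.016, -0.003, 0.05, 0, 0, 0, 1], [0.016, -0.003, 0.02, 0, 0, 0, 1], [0.014, -0.003, 0, 0, 0, 0, 1], [0.012, -0.002, -0.02, 0, 0, 0, 1], [0.01, -0.002, -0.04, 0, 0, 0, 1], [0.01, -0.002, -0.06, 0, 0, 0, 1], [0.01, -0.002, -0.07, 0, 0, 0, 1], [0.01, -0.002, -0.078, 0, 0, 0, 1], [0.01, -0.002, -0.078, 0, 0, 0, 1]]

```text
time: 24.05
tcp_pos: [488.0, -17.6, 29.9]
tool_rot: [[0.205, 0.979, 0.0], [0.979, -0.205, -0.0], [-0.0, 0.0, -1.0]]
ft_force: [-0.8, 0.3, -1.0]
opening: 0.004
finger_force: 0.0
```

```bash
cat > lid2.py <<'E'
from m import *
s=snap('side'); st=arm.state(); print(st['tcp_pos'].round(1),loc(st['tcp_pos']).round(1),st['time'],st['ft_force'].round(1),st['opening'])
P=cloud(s);L=loc(P)
m=(s['depth']>0)&(abs(L[...,1])<78)&(abs(L[...,1])>25)&(L[...,0]>-80)&(L[...,0]<80)&(P[...,2]>40)&(P[...,2]<95)
q=np.c_[np.ones(m.sum()),L[m],P[m][:,2]]; f=np.linalg.lstsq(q[:,:3],q[:,3],rcond=None)[0]; print(m.sum(),'plane z at hinge',f[0]+84*f[1],'edge',f[0]-84*f[1],'angle rad',-np.arctan(f[1]))
m=(s['depth']>0)&(L[...,0]<-94)&(L[...,0]>-116)&(abs(L[...,1])<50)&(P[...,2]>36)&(P[...,2]<53)
if m.any(): print('thumb',m.sum(),np.percentile(L[m],[5,50,95],axis=0).round(1).tolist())
E
python3 lid2.py
```

```text
[488.2 -17.6  30.2] [-57.5   0.4] 24.1 [-0.1  1.   0.9] 0.005677614703273121
1530 plane z at hinge 59.002629816875995 edge 58.445424961591996 angle rad -0.003316683405510845
thumb 80 [[-112.5, 19.0], [-103.9, 24.4], [-95.1, 28.9]]
```

>>> drive_tool:
  moves:
    - [[0, 0, -0.004, 0, 0, 0, 1], [0, 0, -0.008, 0, 0, 0, 1], [0, 0, -0.01, 0, 0, 0, 1], [0, 0, -0.01, 0, 0, 0, 1]]

```text
time: 24.5
tcp_pos: [488.2, -17.7, 25.5]
tool_rot: [[0.205, 0.979, 0.001], [0.979, -0.205, -0.0], [-0.0, 0.001, -1.0]]
ft_force: [-1.1, 0.3, 5.3]
opening: 0.001
finger_force: 3.0
```

>>> drive_tool:
  moves:
    - [[0, 0, -0.002, 0, 0, 0, 1], [0, 0, -0.004, 0, 0, 0, 1], [0, 0, -0.004, 0, 0, 0, 1], [0, 0, -0.004, 0, 0, 0, 1]]

```text
time: 24.9
tcp_pos: [488.4, -17.6, 24.6]
tool_rot: [[0.205, 0.979, 0.001], [0.979, -0.205, -0.001], [-0.001, 0.002, -1.0]]
ft_force: [-12.2, 0.1, 36.9]
opening: 0.001
finger_force: 18.5
```

```bash
python3 lid2.py
```

```text
[488.3 -17.6  24.6] [-57.4   0.4] 24.95 [-11.5   0.8  36.4] 0.008333172889761684
1481 plane z at hinge 57.902366394571715 edge 55.68387632166676 angle rad -0.013204530553802602
thumb 73 [[-112.1, 16.2], [-103.0, 24.1], [-94.8, 28.9]]
```

>>> drive_tool:
  moves:
    - [[0, 0, 0.03, 0, 0, 0, 1], [0, 0, 0.1, 0, 0, 0, 1], [-0.089, 0.12, 0.1, 0, 0, 0, 1], [-0.089, 0.12, 0.1, 0, 0, 0, 1], [-0.089, 0.12, 0.1, 0, 0, 0, 1], [-0.089, 0.12, 0.03, 0, 0, 0, 1], [-0.089, 0.12, -0.02, 0, 0, 0, 1], [-0.089, 0.12, -0.042, 0, 0, 0, 1], [-0.089, 0.12, -0.042, 0, 0, 0, 1]]

```text
time: 25.85
tcp_pos: [442.9, 42.3, 1.3]
tool_rot: [[0.205, 0.979, -0.002], [0.979, -0.205, -0.0], [-0.0, -0.001, -1.0]]
ft_force: [0.1, -0.9, -0.1]
opening: 0.001
finger_force: 0.0
```

```bash
python3 lid2.py
```

```text
[443.6  42.4   2.3] [-113.4   49.9] 25.9 [ 0.4 -0.7  0.2] 0.004133111592537722
1196 plane z at hinge 58.12070312509071 edge 56.05371937816047 angle rad -0.01230285392565462
thumb 1 [[-111.4, 15.7], [-111.4, 15.7], [-111.4, 15.7]]
```

>>> drive_tool:
  moves:
    - [[-0.006, -0.029, 0, 0, 0, 0, 1], [-0.008, -0.039, 0, 0, 0, 0, 1], [-0.01, -0.049, 0, 0, 0, 0, 1], [-0.011, -0.054, 0, 0, 0, 0, 1], [-0.012, -0.059, 0, 0, 0, 0, 1], [-0.0125, -0.062, 0, 0, 0, 0, 1], [-0.0125, -0.062, 0, 0, 0, 0, 1]]

```text
time: 26.6
tcp_pos: [437.3, 11.3, 2.3]
tool_rot: [[0.205, 0.979, 0.001], [0.979, -0.205, -0.0], [-0.0, 0.001, -1.0]]
ft_force: [-0.7, -0.7, -1.2]
opening: 0.004
finger_force: 0.0
```

>>> drive_tool:
  moves:
    - [[-0.0008, -0.004, 0, 0, 0, 0, 1], [-0.0016, -0.008, 0, 0, 0, 0, 1], [-0.0016, -0.008, 0, 0, 0, 0, 1]]

```text
time: 26.9
tcp_pos: [436.9, 9.3, 2.3]
tool_rot: [[0.203, 0.979, 0.002], [0.979, -0.203, 0.002], [0.002, 0.001, -1.0]]
ft_force: [1.4, 12.6, -0.6]
opening: 0.004
finger_force: 6.7
```

>>> drive_tool:
  moves:
    - [[-0.0008, -0.004, 0, 0, 0, 0, 1], [-0.0012, -0.006, 0, 0, 0, 0, 1], [-0.0012, -0.006, 0, 0, 0, 0, 1]]

```text
time: 27.2
tcp_pos: [436.8, 8.7, 2.4]
tool_rot: [[0.201, 0.98, 0.003], [0.98, -0.201, 0.005], [0.005, 0.002, -1.0]]
ft_force: [2.3, 29.5, -2.4]
opening: 0.002
finger_force: 14.8
```

>>> drive_tool:
  moves:
    - [[0.003, 0.015, 0, 0, 0, 0, 1], [0.01, 0.05, 0, 0, 0, 0, 1], [0.01, 0.05, 0.1, 0, 0, 0, 1], [0.01, 0.05, 0.2, 0, 0, 0, 1], [0, 0.2, 0.35, 0, 0, 0, 1], [0, 0.4, 0.35, 0, 0, 0, 1], [0, 0.4, 0.35, 0, 0, 0, 1], [0, 0.4, 0.35, 0, 0, 0, 1], [0, 0.4, 0.35, 0, 0, 0, 1]]

```text
time: 28.1
tcp_pos: [435.4, 209.9, 178.8]
tool_rot: [[0.199, 0.98, 0.003], [0.98, -0.199, 0.002], [0.003, 0.002, -1.0]]
ft_force: [-0.2, -0.5, -0.5]
opening: 0.007
finger_force: 0.0
```

```bash
python3 lid2.py
python3 - <<'E'
from m import *
s=load('side');t=snap('top')
P=cloud(t);L=loc(P);m=(t['depth']>0)&(L[...,0]<-98)&(L[...,0]>-116)&(abs(L[...,1])<50)&(P[...,2]>36)&(P[...,2]<53)
print('top thumb',m.sum(),np.percentile(L[m],[5,50,95],axis=0).round(1).tolist() if m.any() else '')
cv2.imwrite('pics/c8.png',np.hstack([cv2.resize(s['image'][150:285,235:370],None,fx=3,fy=3,interpolation=cv2.INTER_CUBIC),cv2.resize(t['image'][155:290,290:415],None,fx=3,fy=3,interpolation=cv2.INTER_CUBIC)]))
E
```

```text
[435.5 206.8 177.7] [-155.   209.2] 28.15 [-0.4 -0.9  0.3] 0.0059997807625944595
1465 plane z at hinge 57.932746683323714 edge 56.408256173209324 angle rad -0.009074099214699176
thumb 75 [[-112.1, -1.4], [-103.6, 6.9], [-94.8, 12.9]]
top thumb 23 [[-112.8, -1.2], [-105.7, 3.3], [-99.4, 7.0]]
```

View pics/c8.png

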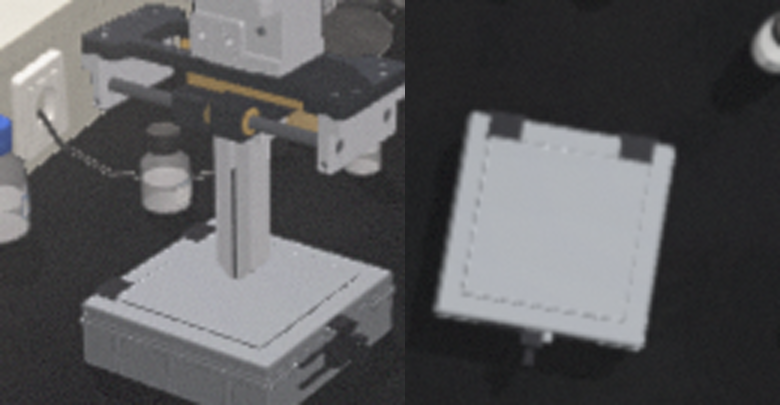

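The lid lies flat and the catch's hook is over the lug at (540,340) in the top crop. The thumb stopped hard about 3 mm from the case's centre line, so I am handing the job in.

```bash
python3 -c "
from bench import arm
print(arm.finish_job())"
```

```text
the job is handed in; nothing more can be done
None
```

The job is handed in at about 28 s of the 72 s limit: the tweezers and both syringes lie in their own pockets below the rim, the lid is fully shut, and the catch is pushed to its hard stop over the lug; the hand-in returned no verdict, and I didn't re-check the vials, bottle and beaker, though no move went near them.

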